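# Screw the dust-extraction elbow onto its sloping stub, outlet at the pointer

## Robot

A 7-joint arm with a two-finger parallel gripper is mounted at the origin on the work surface. World frame = base frame: x ahead of the robot, y to its left, z up, the work surface at z = 0. Lengths are in m, angles in rad, forces in N, time in s.
With the tool pointing down it reaches from about 0.4 to 0.925 m from the base axis. Payload 5.6 kg.
Tool frame: the origin (TCP) lies midway between the tips of the shut fingers; the grasp point (between the pads) lies 19 mm behind it; z points along the fingers, y is the line along which they close (so a half turn about z gives the same grasp; the last joint's range is limited). The gripper opens to 85 mm and grips with 20 to 120 N. Pads are 22 mm wide; open, the fingers measure 114 mm over their backs; the gripper's body (76 mm by 85 mm) begins 54 mm behind the grasp point. The pads swing forward as they close: fully open they stand 13 mm farther back than shut.
Start: joints at [-1.288, 0.468, -0.012, 1.603, 0.006, 1.071, -0.056], TCP at [0.208, 0.616, 0.231] pointing down, gripper open.
Joint ranges: [-2.53, 2.53], [-0.31, 2.02], [-1.57, 1.55], [0.28, 2.44], [-1.29, 4.43], [0.15, 1.84], [-2.92, 2.92]. Speed limits (rad/s): [2.57, 2.57, 3.14, 3.14, 3.14, 3.14, 3.14].

## Interface

Orientations are given as a unit quaternion [x, y, z, w].
In Python, from bench import * gives the robot as it stands.
- The arm moves only by the tool arm_command, never from a script. Its argument "targets" is a list of rows, each a list of 3 entries, a list of its own where there are three numbers: the finger opening in cm, from 0 to 8.54, then the shift along the tool's x, y, z in cm, then the turn about the tool's z in rad. In form: [[gripper, [dx, dy, dz], roll], ...]. A call has 1 to 20 rows; each row is the pose to reach, as a shift and turn from the pose commanded when the call began, along the tool's axes at that moment; what a row does not reach only later rows make up. A row lasts 1/12 s, in which the tool goes at most 41.7 mm and 7.16 degrees, less where a joint would pass 70% of its speed; a pose out of reach is approached as far as the arm can. A call with a gripper value outside its range is refused whole. The fingers move at their own pace and stop on an object; "force" is the grip in N (left out, the last holds). Time passes only in rows, so rows that repeat a pose let the fingers close. It gives the time, the measured TCP pose, the force, the opening and the grip force at its end, in the units of the state.
- read_state(): the state, without advancing time (a new reading comes with each control period).
- get_image(name): name is "scene" or "top" or "wrist"; returns (picture, depth): 400x640x3 uint8, red, green, blue; 400x640 float32, m along the optical axis (not along the pixel's ray), 0 where there is no reading.
- camera_params(name): a dict with "mtx" (3x3 intrinsics, pixels), "R" (3x3) and "t" (3): a world point X has camera coordinates R X + t. Camera axes: x right, y down, z forward; pixel columns grow to the right and rows downward; lengths in m; the calibration is good to about 2 mm. A picture is of the moment at which its call begins: read the wrist's pose just before it. camera_params takes no time and is no camera call; for the wrist camera it gives the pose at the moment of the call.
- sign_off(): hands the job in; it is judged then, once.
The state is a dict: "clock": time; "qpos": joint angles; "joint_velocities": joint speeds; "joint_torque": joint torques, N m; "position": TCP position; "eef_rot": TCP orientation; "contact_force": force on the tool from outside, world axes, zero at the start; "torque": the same for the moment, N m; "opening": finger opening in m; "grasp_force": force on a finger pad.
Only numpy, scipy, OpenCV 4.12 (cv2) and the standard library are available. Lean on these libraries where they do the work, as an engineer would, in place of code of your own. Each camera call takes 0.05 s, during which the arm holds its last target. There are 200 camera calls.

## Task

Pick up the metal elbow and screw it clockwise onto the threaded stub of the sloping extraction stand, until it presses the black sealing collar down and its side outlet points along the steel pointer. Leave it there, without turning the pointer or disturbing the other things on the bench.

Things in the scene. Friction and masses are not known exactly. Their poses are not given: they have to be found in the camera images.
- elbow: loose bare-metal pipe elbow, about 0.18 kg, 80 mm tall, standing on its open socket. Origin: centre of the socket's mouth (underside); z: up the socket's axis; x: towards the side outlet. Socket 48 mm outside, bore 35 mm wide for 16 mm, then 27 mm wide, 36 mm deep in all; body up to z = 50 mm, hexagon above. A lug inside the mouth (4 mm up, on the outlet's side) runs in the stub's thread
- hexagon (a point): centre of the elbow's solid hexagon to grip, on its axis 73 mm above the mouth; hexagon 32 mm across flats, from 50 to 80 mm above the mouth; one pair of flats faces the elbow's +y and -y, the others stand at 60 degrees to it
- outlet (a point): centre of the elbow's outlet end, 62 mm from the socket's axis along the elbow's x, 36 mm above its mouth; outlet 26 mm thick, 31 mm at its end lip; axes as the elbow's
- stand: fixed extraction stand: plywood panel 150 x 150 mm, 14 mm thick, sloping at 25 degrees, on a base board 150 x 150 mm. Origin under its centre; the panel faces -x (low edge to the robot), its face is 75 mm above the bench at the stub
- stub: fixed threaded steel stub set square to the panel. Origin: on its axis at the panel's face; z: out along the stub, 25 degrees from vertical, leaning towards the robot; y: level, along the panel. Core 25 mm thick, smooth tapered end at z = 45 mm; one right-hand thread, 33 mm outside, 10 mm per turn, top end at z = 29 mm. In line with the pointer and home, the elbow's mouth is at z = 12 to 14.5 mm; hard stop at 10 mm
- thread_top (a point): tip of the stub, on its axis, 45 mm from the panel; axes as the stub's. Set down here, the elbow rests on the thread, mouth 20 to 30 mm from the panel; turned clockwise seen from its top it catches by itself and runs down. From in line with the pointer to 90 degrees anticlockwise of it, it needs one turn plus that angle to be home. Axial play 2.5 mm; let go, it stays, slightly tilted
- collar (a joint): sprung black rubber sealing collar round the foot of the stub, 50 mm across; in m: 0 = free (top 16 mm from the panel), up to 0.006 as the elbow's rim presses it down; 1.5 N per mm
- pointer_tip (a point): tip of the flat steel pointer that lies on the panel and swivels stiffly about the stub's axis; 72 mm from that axis, 4 mm above the panel; its y points outward from the stub's axis along the pointer, z along the stub. Set within 29 degrees of the stub's y
- coupler: a straight pipe coupler of the same bare metal, 48 mm across and 80 mm tall with the same hexagon on top but no side outlet; origin at the centre of its underside; not needed
- glue: white glue bottle, 52 mm across, 150 mm tall, origin under its centre; not needed
- jar: glass jar, 68 mm across, 80 mm tall, origin under its centre; not needed
- hammer: hammer lying on the bench with its handle along its own -x; not needed
- screwdriver: screwdriver lying on the bench with its handle along its own -x; not needed
- offcut: block of light wood 120 x 45 x 28 mm lying flat, origin under its centre; not needed
- wedge: small block of brown wood 70 x 50 x 20 mm lying flat, origin under its centre; not needed
There are look-alikes about, which are no part of the job. What is shaped like the elbow but brown or green is not meant.

How it is judged:
On the way, in this order (a step that is already met when the one before it is completed fails the run):
1. the elbow sits over the end of the stub (x of elbow in the frame of stub between -0.004 and 0.004 m and y of elbow in the frame of stub between -0.004 and 0.004 m and angle between the z axis of elbow and the z axis of stub, either way round below 0.14 rad and z of elbow in the frame of stub below 0.033 m and value of joint collar below 0.0004 m), for 0.1 s.
2. the elbow is screwed down onto the sealing collar (x of elbow in the frame of stub between -0.004 and 0.004 m and y of elbow in the frame of stub between -0.004 and 0.004 m and angle between the z axis of elbow and the z axis of stub, either way round below 0.14 rad and value of joint collar above 0.0008 m), for 0.1 s.
At the end, for the whole second after the job is handed in: The elbow is screwed on the stub (axis within 4 mm and 8 degrees), the collar is pressed down by more than 0.8 mm, the end of the outlet lies within 9 mm to either side of the pointer's line, on the pointer's side, and the elbow is at rest (all of step 2 and x of outlet in the frame of pointer_tip between -0.009 and 0.009 m and y of outlet in the frame of pointer_tip above -0.03 m and linear speed of elbow below 0.02 m/s); the robot touches nothing.
It fails at once if the pointer is turned (distance of pointer_tip from where it was at the start of the episode above 0.006 m).
It fails at once if one of the other things is pushed away or knocked over (more than 30 mm) (distance of any of coupler, glue, jar, hammer, screwdriver, offcut, wedge from where it was at the start of the episode above 0.03 m).
It also fails if it takes over 72 s, if anything falls off the work surface, if the arm or the gripper's body presses on something with over 40 N, if the wrist force passes 120 N, or if a joint passes its speed limit or range.

## Working session

There is one attempt and no reset: what is moved stays moved. The work goes in short steps, Python scripts to look and compute and a tool call to move; the robot and the scene stay as the last step left them, time stands still between calls to the robot, and variables do not carry over. Pictures are saved under pics/ and viewed, at most 10 in all, crops included, and the job is handed in when it is done.

Besides the shell and the picture viewer there is one more tool, called after "Emit:" as name([rows], argument=value, ...), one row to a line, values as JSON. arm_command: Moves the arm, as the interface text tells. Its arguments: {"type":"object","properties":{"targets":{"type":"array"},"force":{"type":"number"}},"required":["targets"]}

```bash
mkdir -p pics; ls
python3 - <<'E'
from bench import *
import cv2,numpy as np
print(read_state())
for n in ("top","scene"):
    p,d=get_image(n); c=camera_params(n); np.savez(f"{n}0.npz",p=p,d=d,**{k:np.array(c[k]) for k in("mtx","R","t")})
    cv2.imwrite(f"pics/{n}0.png",cv2.cvtColor(p,cv2.COLOR_RGB2BGR)); print(n,np.array(c["mtx"]).tolist(),(-np.array(c["R"]).T@c["t"]).round(3))
E
```

```text
pics
{'clock': 0.0, 'qpos': array([-1.28798277,  0.46838131, -0.01160764,  1.603647  ,  0.00597896,
        1.07139795, -0.05630977]), 'joint_velocities': array([-0.00034637,  0.00129499, -0.00114217,  0.00011683,  0.00046805,
       -0.00061162, -0.00038603]), 'joint_torque': array([-2.04015878e-04, -5.32398248e+01,  2.15897622e-02, -2.51295626e+01,
        1.14573361e-02,  7.91808794e-03,  1.12446176e-05]), 'position': array([0.20792652, 0.6152443 , 0.23032596]), 'eef_rot': array([ 1.62226291e-01,  9.86753171e-01, -8.94553041e-04, -9.39953228e-05]), 'contact_force': array([-0.67990956, -0.90151273,  0.6313832 ]), 'torque': array([-0.00297083,  0.03217407,  0.01446882]), 'grasp_force': 0.0, 'opening': 0.08539201374541469}
top [[505.8641625203546, 0.0, 320.2685181517091], [0.0, 505.8641625203546, 200.15433464942373], [0.0, 0.0, 1.0]] [0.434 0.006 1.495]
scene [[468.881029087967, 0.0, 312.2449721144004], [0.0, 468.881029087967, 195.187108950684], [0.0, 0.0, 1.0]] [1.46  0.039 0.973]
```

View pics/top0.png

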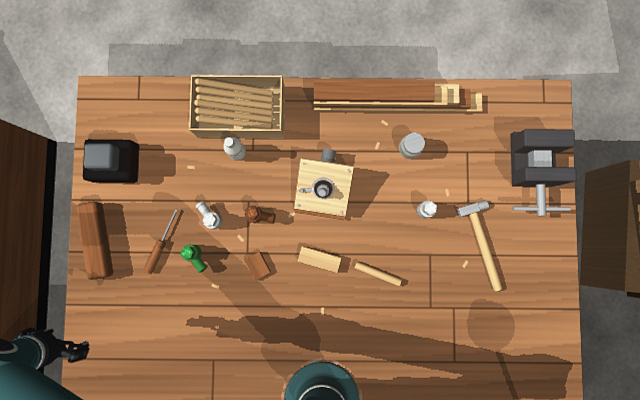

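View pics/scene0.png

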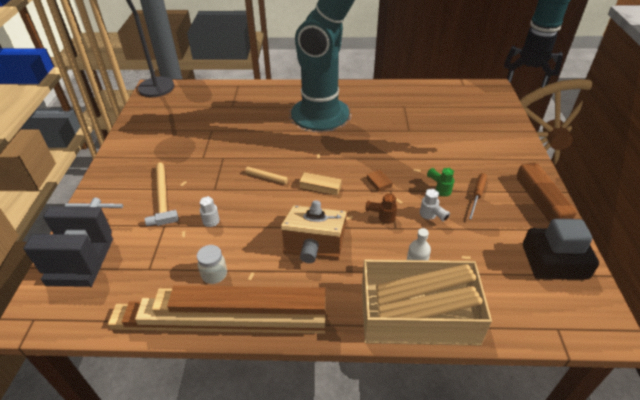

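The top view shows the bare elbow with its hexagon at about (210,220) and its outlet towards (202,204). The stand's stub is at (323,188) with the pointer going left to about (303,190), and the coupler is at (428,208). I'll measure these in enlarged crops.

```bash
cat > h.py <<'E'
import numpy as np,cv2
from scipy.spatial.transform import Rotation as Ro
def load(n):
    z=np.load(n); return z['p'],z['d'],z['mtx'],z['R'],z['t']
def cloud(d,K,R,t):
    v,u=np.mgrid[:d.shape[0],:d.shape[1]]
    X=np.stack([(u-K[0,2])/K[0,0]*d,(v-K[1,2])/K[1,1]*d,d],-1)
    return (X-t)@R
def crop(p,u0,v0,w,h,s,name):
    c=cv2.resize(p[v0:v0+h,u0:u0+w],None,fx=s,fy=s,interpolation=cv2.INTER_CUBIC)
    cv2.imwrite(name,cv2.cvtColor(c,cv2.COLOR_RGB2BGR)); return c
def ray_z(u,v,z,K,R,t):
    o=-R.T@t; r=R.T@np.linalg.inv(K)@[u,v,1]; return o+r*(z-o[2])/r[2]
E
python3 - <<'E'
from h import *
p,d,K,R,t=load("top0.npz"); W=cloud(d,K,R,t)
a=cv2.resize(p[190:240,185:235],None,fx=8,fy=8,interpolation=cv2.INTER_CUBIC)
b=cv2.resize(p[155:222,290:357],(400,400),interpolation=cv2.INTER_CUBIC)
cv2.imwrite("pics/c1.png",cv2.cvtColor(np.hstack([a,b]),cv2.COLOR_RGB2BGR))
def reg(u0,u1,v0,v1,zmin,zmax):
    w=W[v0:v1,u0:u1].reshape(-1,3); w=w[(w[:,2]>zmin)&(w[:,2]<zmax)]; return w
w=reg(190,230,195,235,.02,.2); 
for lo,hi in((.02,.045),(.045,.065),(.07,.1)):
    q=w[(w[:,2]>lo)&(w[:,2]<hi)]; print("elbow",lo,len(q),q.mean(0).round(4) if len(q) else'',np.median(q,0).round(4) if len(q) else'')
q=reg(290,357,155,222,.04,.2)
# panel plane fit
A=np.c_[q[:,:2],np.ones(len(q))]; m=np.ones(len(q),bool)
for _ in range(15):
    c=np.linalg.lstsq(A[m],q[m,2],rcond=None)[0]; m=abs(A@c-q[:,2])<.004
n=np.r_[-c[:2],1];n/=np.linalg.norm(n)
print("panel n",n.round(4),np.degrees(np.arccos(n[2])),m.sum(),c, q[m].mean(0))
h=(q-[0,0,c[2]])@n
tp=q[(h>.035)]; print("stub top",len(tp),tp.mean(0).round(4),h.max())
for r in tp: print(r.round(4),end=' ')
E
```

```text
elbow 0.02 76 [0.5289 0.3295 0.0382] [0.5335 0.3351 0.0418]
elbow 0.045 170 [0.5227 0.329  0.0505] [0.526  0.3318 0.0498]
elbow 0.07 122 [0.508  0.3214 0.0796] [0.5072 0.3216 0.0798]
panel n [-0.4146  0.0626  0.9079] 24.7885028424982 1837 [ 0.4566475  -0.06893511 -0.1989075 ] [0.60303363 0.00234401 0.0763069 ]
stub top 65 [0.5845 0.005  0.1153] 0.04966934246128863
[0.5959 0.0082 0.1155] [0.596  0.0055 0.1145] [0.5962 0.0027 0.1128] [0.5933 0.0137 0.1137] [0.5933 0.0109 0.1138] [0.5934 0.0082 0.1132] [0.5928 0.0054 0.1183] [0.5934 0.0027 0.1133] [ 0.593  -0.      0.1174] [ 0.5931 -0.0028  0.1168] [0.5902 0.0136 0.1162] [0.5904 0.0109 0.1152] [0.59   0.0082 0.1183] [0.5897 0.0054 0.1216] [0.5902 0.0027 0.1175] [ 5.904e-01 -1.000e-04  1.154e-01] [ 0.5903 -0.0028  0.1172] [ 0.5908 -0.0056  0.1126] [0.588  0.0164 0.1112] [0.5871 0.0136 0.1195] [0.5872 0.0109 0.1191] [0.5874 0.0081 0.1171] [0.5875 0.0054 0.1163] [0.5875 0.0027 0.1172] [ 5.867e-01 -1.000e-04  1.237e-01] [ 0.5877 -0.0028  0.1155] [ 0.5875 -0.0056  0.1177] [0.5852 0.0164 0.1113] [0.5841 0.0136 0.1213] [0.5848 0.0109 0.1153] [
[... 181 characters left out ...]
5 0.0136 0.1115] [0.5822 0.0108 0.1145] [0.5818 0.0081 0.1176] [0.5818 0.0053 0.1184] [0.5817 0.0026 0.1194] [ 5.821e-01 -1.000e-04  1.162e-01] [ 0.5822 -0.0029  0.1155] [ 0.5823 -0.0056  0.1144] [0.5794 0.0136 0.1144] [0.5795 0.0108 0.1133] [0.5791 0.0081 0.1174] [0.5792 0.0053 0.1167] [0.5798 0.0026 0.1113] [ 5.793e-01 -2.000e-04  1.163e-01] [ 0.5792 -0.0029  0.1173] [ 0.5799 -0.0057  0.1108] [0.577  0.0135 0.1111] [0.5766 0.0108 0.1146] [0.5767 0.008  0.1139] [0.5767 0.0053 0.114 ] [0.5773 0.0025 0.1092] [ 5.771e-01 -2.000e-04  1.111e-01] [ 0.5769 -0.0029  0.1129] [0.5742 0.0108 0.1117] [0.5741 0.008  0.1125] [0.5743 0.0053 0.1109] [0.5739 0.0025 0.115 ] [ 5.739e-01 -2.000e-04  1.157e-01]
```

View pics/c1.png

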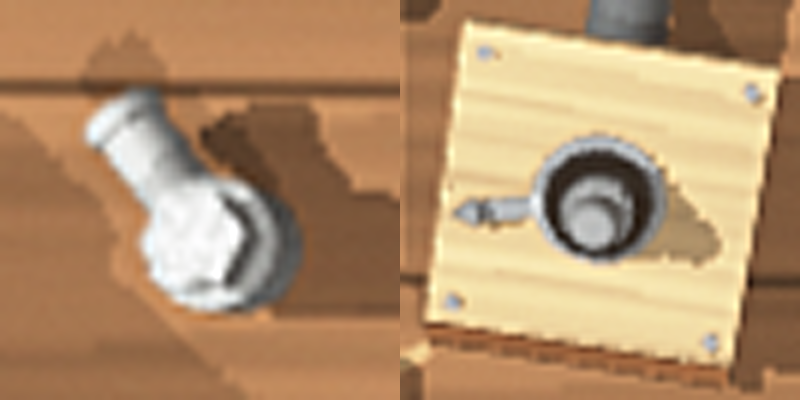

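The crops show the hexagon top centre at about (209.4,220.4) and the outlet end near (198,205). The stub tip is near (322.7,192.7), and the pointer tip at (299,190.5) lies to the stub's +y side.

```bash
cat >> h.py <<'E'
def todelta(st,target,yaw=None):
    "world target TCP -> tool-axis shift in cm ; yaw = desired azimuth of tool y (mod pi) -> roll"
    R=Ro.from_quat(st['eef_rot']).as_matrix(); dl=R.T@(np.array(target)-st['position'])*100
    out=[dl.round(2)]
    if yaw is not None:
        cur=np.arctan2(R[1,1],R[0,1]); e=-(yaw-cur) # tool z down
        e=(e+np.pi/2)%np.pi-np.pi/2; out.append((round(e,3),'alt',round(e-np.pi,3),round(e+np.pi,3),'j7',round(st['qpos'][6],2)))
    return out
E
python3 - <<'E'
from h import *
from bench import *
import bench
print([n for n in dir(bench) if n[0]!='_'])
p,d,K,R,t=load("top0.npz")
hx=ray_z(209.4,220.4,.08,K,R,t); o=ray_z(198.1,204.7,.045,K,R,t); print("hex",hx,"out",o,np.degrees(np.arctan2(*(o-hx)[1::-1])),np.linalg.norm((o-hx)[:2]))
for u,v in((196.,207.),(206,216)): print(ray_z(u,v,.05,K,R,t))
n=np.array([-.4146,.0626,.9079]); c=-.1989075
def onplane(u,v,h):
    o=-R.T@t; r=R.T@np.linalg.inv(K)@[u,v,1]; P0=np.array([0,0,c])+n*h; return o+r*(n@(P0-o))/(n@r)
tip=onplane(322.7,192.7,.045); base=tip-.045*n
pt=onplane(299.2,190.5,.004)
# panel centre from 4 corners in crop coords
cs=[(465,20),(780,70),(733,380),(428,322)]
cc=np.array([onplane(290+(a-400)*.1675,155+b*.1675,0) for a,b in cs]); print("corners",cc.round(4).tolist(),"cen",cc.mean(0).round(4),np.linalg.norm(cc-np.roll(cc,1,0),axis=1).round(3))
yv=np.cross(n,[1,0,0]); yv=np.array([-n[1]/-n[0]*-1,0,0]) if 0 else np.cross([0,0,1],-n); yv/=np.linalg.norm(yv); yv*=np.sign(yv[1]); xv=np.cross(yv,n)
dp=pt-base-.004*n
print("tip",tip,"base",base,"x",xv,"y",yv,"pointer",pt,"len",np.linalg.norm(dp),"ang",np.degrees(np.arctan2(dp@yv,dp@xv)))
print(todelta(read_state(),[hx[0]-.06,hx[1]+0.,.25]), camera_params("wrist"))
E
```

```text
['Unreachable', 'camera_params', 'get_image', 'read_state', 'sign_off']
hex [0.50602153 0.32004093 0.08      ] out [0.55272814 0.36165705 0.045     ] 41.701400274666696 0.06255724381023363
[0.54565058 0.36624973 0.05      ]
[0.52006188 0.33679603 0.05      ]
corners [[0.6793, 0.0648, 0.1068], [0.6571, -0.0818, 0.1068], [0.5164, -0.0637, 0.0413], [0.543, 0.0835, 0.0433]] cen [0.599  0.0007 0.0746] [0.152 0.148 0.156 0.15 ]
tip [0.5828255  0.0034346  0.11657735] base [0.6014825  0.0006176  0.07572185] x [ 0.89772466 -0.13554646  0.41929932] y [ 0.14929669  0.98879244 -0.        ] pointer [0.59336692 0.06994672 0.07164172] len 0.06980713263035414 ang 105.27735944532004
[array([-32.01, -20.35,  -1.92])] {'mtx': array([[313.73880102,   0.        , 317.55379101],
       [  0.        , 313.73880102, 197.74309796],
       [  0.        ,   0.        ,   1.        ]]), 'R': array([[ 0.32069717,  0.94718061, -0.00148825],
       [ 0.89877333, -0.30381075,  0.31607836],
       [ 0.29893115, -0.10270303, -0.94873192]]), 't': array([-0.64920605, -0.04133125,  0.38012203])}
```

Emit:
arm_command([
  [8.5,[-37.7,-18.4,3.0],1.0],
  [8.5,[-37.7,-18.4,3.0],1.0],
  [8.5,[-37.7,-18.4,3.0],1.0],
  [8.5,[-37.7,-18.4,3.0],1.0],
  [8.5,[-37.7,-18.4,3.0],1.0],
  [8.5,[-37.7,-18.4,3.0],1.0],
  [8.5,[-37.7,-18.4,3.0],1.0],
  [8.5,[-37.7,-18.4,3.0],1.0],
  [8.5,[-37.7,-18.4,3.0],1.0],
  [8.5,[-37.7,-18.4,3.0],1.0],
  [8.5,[-37.7,-18.4,3.0],1.0],
  [8.5,[-37.7,-18.4,3.0],1.0],
  [8.5,[-37.7,-18.4,3.0],1.0],
  [8.5,[-37.7,-18.4,3.0],1.0],
])

```text
clock: 1.27
position: [0.5049, 0.3224, 0.201]
eef_rot: [0.614, 0.789, -0.0, -0.001]
contact_force: [0.2, 0.8, 0.2]
opening: 0.0851
grasp_force: 0.0
```

```bash
cat >> h.py <<'E'
def snap(name,fn):
    import bench
    s=bench.read_state(); c=bench.camera_params(name); p,d=bench.get_image(name)
    a={k:np.array(c[k]) for k in("mtx","R","t")}; np.savez(fn+".npz",p=p,d=d,**a)
    cv2.imwrite(f"pics/{fn}.png",cv2.cvtColor(p,cv2.COLOR_RGB2BGR)); return s
E
python3 - <<'E'
from h import *
s=snap("wrist","w1"); print(s['clock'],s['position'],s['eef_rot'],s['qpos'])
p,d,K,R,t=load("w1.npz"); W=cloud(d,K,R,t)
w=W[(d>0)&(abs(W[...,0]-.506)<.09)&(abs(W[...,1]-.32)<.09)]
tp=w[(w[:,2]>.077)&(w[:,2]<.083)]; print(len(tp),tp.mean(0),tp.min(0),tp.max(0))
(cx,cy),r=cv2.minEnclosingCircle((tp[:,:2]*1000).astype(np.float32)); print("hex enc",cx,cy,r)
b=w[(w[:,2]>.044)&(w[:,2]<.0515)]; q=b[:,:2]-[cx/1000,cy/1000]; rr=np.hypot(*q.T); q=q[(rr>.03)&(rr<.062)]
print("outlet az",np.degrees(np.arctan2(q[:,1].mean(),q[:,0].mean())),len(q),w[:,2].max())
box=cv2.minAreaRect((tp[:,:2]*1000).astype(np.float32)); print(box)
E
```

```text
1.2667 [0.50490628 0.32243022 0.20099383] [ 6.14395629e-01  7.88997846e-01 -1.66284487e-04 -6.18264904e-04] [-0.85823064  0.41891451  0.30395593  1.77717212 -0.14956367  0.96864029
 -0.24636431]
1903 [0.47405281 0.3459501  0.07959381] [0.41602852 0.30249524 0.07703689] [0.5270348  0.39758916 0.0817413 ]
hex enc 471.3216552734375 355.63543701171875 69.30016326904297
outlet az -46.19353232083121 1151 0.2943983096934938
((466.80072021484375, 348.6104736328125), (34.31520462036133, 138.17401123046875), 57.236915588378906)
```

View pics/w1.png

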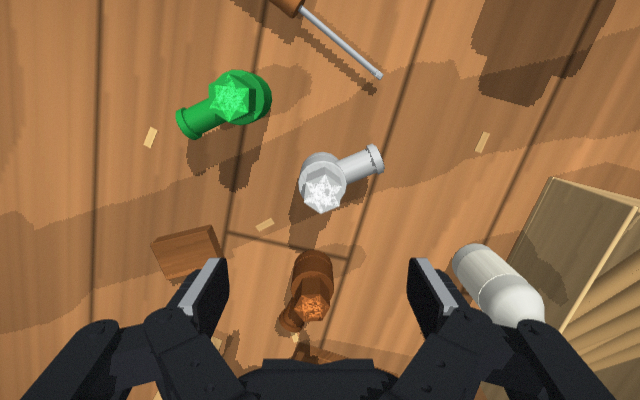

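The wrist view shows the metal elbow, with its hexagon at about (323,190) and its outlet going right to (375,158). The green look-alike at (232,98) got into my hexagon fit, so I'll narrow the fit to the metal elbow.

Run:
```python
from h import *
import bench
p,d,K,R,t=load("w1.npz"); W=cloud(d,K,R,t); dd=np.hypot(W[...,0]-.506,W[...,1]-.32)
tp=W[(dd<.028)&(W[...,2]>.0765)&(W[...,2]<.084)]; print(len(tp),tp.mean(0))
box=cv2.minEnclosingCircle((tp[:,:2]*1000).astype(np.float32)); print(box, cv2.minAreaRect((tp[:,:2]*1000).astype(np.float32)))
print("px hex",ray_z(323,190,.08,K,R,t))
c=np.array(box[0])/1000
e=[ray_z(*q,.036,K,R,t) for q in((371,145),(382,172))]; m=np.mean(e,0)-np.r_[c,0]; print("end",e,"az",np.degrees(np.arctan2(m[1],m[0])),np.hypot(*m[:2]))
b=W[(dd<.07)&(dd>.03)&(W[...,2]>.043)&(W[...,2]<.056)]; q=b[:,:2]-c; print(len(q),np.degrees(np.arctan2(*q.mean(0)[::-1])))
s=bench.read_state(); RR=Ro.from_quat(s['eef_rot']).as_matrix(); print("tool y az",np.degrees(np.arctan2(RR[1,1],RR[0,1])),RR.round(3).tolist())
```

```text
1114 [0.51013563 0.32125518 0.0795512 ]
((510.222412109375, 320.59246826171875), 18.26737403869629) ((510.14324951171875, 320.7981872558594), (36.05561447143555, 32.21324157714844), 37.56989288330078)
px hex [0.5098828  0.32424628 0.08      ]
end [array([0.54789545, 0.36742531, 0.036     ]), array([0.56663814, 0.34423024, 0.036     ])] az 36.83247834639013 0.05877670341897028
838 39.267093329038595
tool y az 14.220897887733836 [[-0.246, 0.969, -0.001], [0.969, 0.246, 0.001], [0.001, -0.001, -1.0]]
```

Emit:
arm_command([
  [8.5,[-0.3,0.4,4],0.1],
  [8.5,[-0.3,0.4,8],0.11],
  [8.5,[-0.3,0.4,11],0.11],
  [8.5,[-0.3,0.4,13.5],0.11],
  [8.5,[-0.3,0.4,14.5],0.11],
  [8.5,[-0.3,0.4,14.5],0.11],
  [6,[-0.3,0.4,14.5],0.11],
  [4.5,[-0.3,0.4,14.5],0.11],
  [3.6,[-0.3,0.4,14.5],0.11],
  [2.5,[-0.3,0.4,14.5],0.11],
  [2.5,[-0.3,0.4,14.5],0.11],
  [2.5,[-0.3,0.4,14.5],0.11],
  [2.5,[-0.3,0.4,14.5],0.11],
  [2.5,[-0.3,0.4,14.5],0.11],
  [2.5,[-0.3,0.4,14.5],0.11],
], force=30)

```text
clock: 2.57
position: [0.5115, 0.3195, 0.0578]
eef_rot: [0.658, 0.753, 0.001, -0.0]
contact_force: [-1.9, -1.5, 6.8]
opening: 0.0314
grasp_force: 34.5
```

Emit:
arm_command([
  [2.5,[0,0,-2],0],
  [2.5,[0,0,-6],0],
  [2.5,[0,0,-10],0],
  [2.5,[0,0,-14],0],
  [2.5,[-3,0.2,-17],-0.12],
  [2.5,[-6.5,0.5,-20],-0.24],
  [2.5,[-10,0.8,-20],-0.36],
  [2.5,[-13.5,1.0,-20],-0.48],
  [2.5,[-17,1.3,-20],-0.6],
  [2.5,[-20.5,1.6,-20],-0.72],
  [2.5,[-24,1.9,-20],-0.84],
  [2.5,[-27,2.1,-20],-0.96],
  [2.5,[-30,2.4,-20],-1.08],
  [2.5,[-32.3,2.55,-20],-1.2],
  [2.5,[-32.3,2.55,-20],-1.28],
  [2.5,[-32.3,2.55,-20],-1.28],
  [2.5,[-32.3,2.55,-20],-1.28],
  [2.5,[-32.3,2.55,-20],-1.28],
])

```text
clock: 4.07
position: [0.5794, 0.0034, 0.2562]
eef_rot: [0.078, 0.997, 0.0, -0.0]
contact_force: [0.7, -0.4, -1.6]
opening: 0.0312
grasp_force: 33.7
```

Run:
```python
from h import *
s=snap("wrist","w2"); print(s['clock'],s['position'],s['eef_rot'],s['qpos'],s['opening'],s['grasp_force'],s['contact_force'])
RR=Ro.from_quat(s['eef_rot']).as_matrix(); print("tool y az",np.degrees(np.arctan2(RR[1,1],RR[0,1])))
```

```text
4.0667 [0.57939074 0.00340935 0.25620197] [ 7.80947955e-02  9.96945878e-01  3.00369146e-04 -1.67799046e-04] [-0.26223815  0.32300035  0.24823642  1.76871653 -0.09018552  1.06113858
  1.43220374] 0.031175871902902018 33.700404656119645 [ 0.72531598 -0.41442192 -1.58598668]
tool y az 81.04186742568344
```

View pics/w2.png

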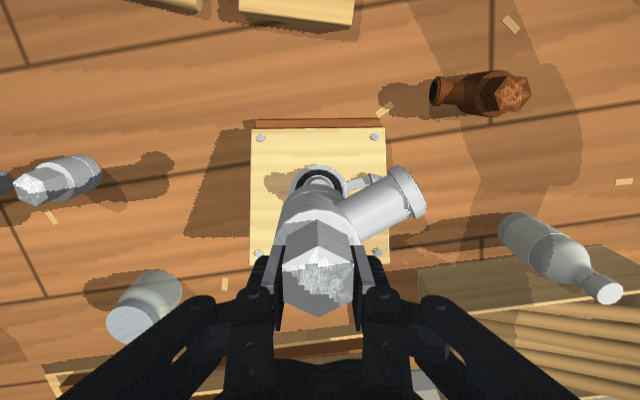

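The panel is visible with its screws at (261,138), (374,137), (259,253) and (377,252), but the held elbow hides the stub. I'll step 6 cm away so the stub shows.

Emit:
arm_command([
  [2.5,[-4,0,0],0],
  [2.5,[-7,0,0],0],
  [2.5,[-7,0,0],0],
  [2.5,[-7,0,0],0],
  [2.5,[-7,0,0],0],
  [2.5,[-7,0,0],0],
])

```text
clock: 4.62
position: [0.648, -0.0077, 0.2563]
eef_rot: [0.078, 0.997, 0.0, -0.0]
contact_force: [-0.2, 0.1, -1.6]
opening: 0.0313
grasp_force: 33.6
```

Run:
```python
from h import *
s=snap("wrist","w3"); print(s['clock'],s['position'])
p,d,K,R,t=load("w3.npz"); W=cloud(d,K,R,t); crop(p,220,30,200,150,4,"pics/w3c.png")
g=(d>0)&(abs(W[...,0]-.6)<.085)&(abs(W[...,1])<.085)&(W[...,2]>.03)&(W[...,2]<.14); q=W[g]
A=np.c_[q[:,:2],np.ones(len(q))]; m=abs(q@[-.4146,.0626,.9079]+.18)<.03
for _ in range(20):
    c=np.linalg.lstsq(A[m],q[m,2],rcond=None)[0]; m=abs(A@c-q[:,2])<.003
n=np.r_[-c[:2],1];n/=np.linalg.norm(n); print("n",n,np.degrees(np.arccos(n[2])),c,m.sum(),"z at .6,0:",c[0]*.6+c[2])
h=(q-[0,0,c[2]])@n; tp=q[(h>.043)&(h<.049)]; print(len(tp),tp.mean(0),(tp.mean(0)-.045*n))
print("cyl top enc",cv2.minEnclosingCircle((tp[:,:2]*1000).astype(np.float32)))
```

```text
4.6167 [ 0.64798204 -0.00773842  0.25625004]
n [-0.41751943  0.06119641  0.90660494] 24.959683270318596 [ 0.46053073 -0.06750064 -0.20256543] 15821 z at .6,0: 0.07375300292620618
408 [0.5841255  0.00311299 0.11560487] [6.02913875e-01 3.59156207e-04 7.48076523e-02]
cyl top enc ((584.1927490234375, 3.1220641136169434), 10.28561782836914)
```

View pics/w3c.png

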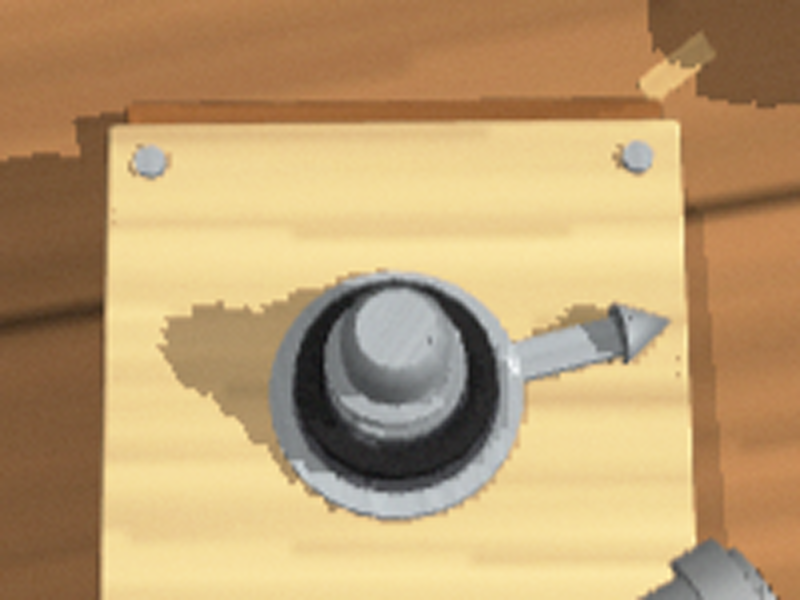

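Emit:
arm_command([
  [2.5,[3.5,0.1,0],0],
  [2.5,[6.2,0.1,3],0],
  [2.5,[6.25,0.1,6.0],0],
  [2.5,[6.25,0.1,7.1],0],
  [2.5,[6.25,0.1,7.1],0],
  [2.5,[6.25,0.1,7.1],0],
  [2.5,[6.25,0.1,7.1],0],
  [2.5,[6.25,0.1,7.1],0],
])

```text
clock: 5.33
position: [0.5889, 0.0019, 0.187]
eef_rot: [0.078, 0.997, 0.0, 0.002]
contact_force: [0.1, 0.3, -1.8]
opening: 0.0315
grasp_force: 33.3
```

Run:
```python
from h import *
p,d,K,R,t=load("w3.npz")
n=np.array([-.4175,.0612,.9066]); B=np.array([.602,.0005,.075])
def onp(u,v,h):
    o=-R.T@t; r=R.T@np.linalg.inv(K)@[u,v,1]; return o+r*(n@(B+n*h-o))/(n@r)
y=np.cross([0,0,1],n);y/=np.linalg.norm(y);y*=np.sign(y[1]);x=np.cross(y,n)
for nm,u,v,h in(("ptr",387.5,110.5,.004),("ring",319.2,128.7,.004),("tip",320.3,112.5,.045)):
    q=onp(u,v,h)-B; print(nm,q@x,q@y,np.degrees(np.arctan2(q@y,q@x)),np.hypot(q@x,q@y))
s=snap("scene","s4"); 
p,d,K,R,t=load("s4.npz"); q=R@(B+.06*n)+t; uv=K@q/q[2]; print(uv); u,v=uv[:2].astype(int); crop(p,u-60,v-55,120,100,6,"pics/s4c.png")
print(s['position'])
```

```text
ptr -0.016728689528952324 0.06952037432487324 103.52986027166983 0.07150476557283839
ring 0.001437734142323933 0.0006493676436784526 24.306811761317775 0.0015775797287809073
tip 0.0010049375775432814 0.0015554291448565262 57.1341522842159 0.0018518259527902895
[316.45313983 195.52635341   1.        ]
[0.58889345 0.00186321 0.18701445]
```

View pics/s4c.png

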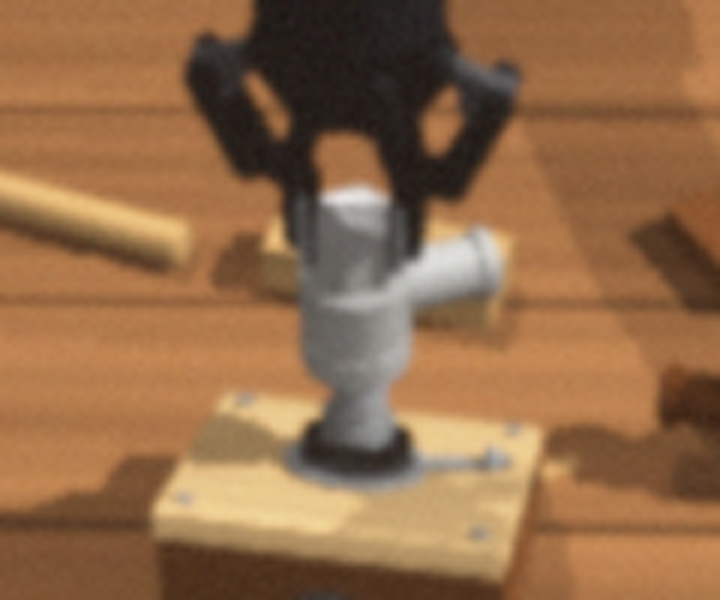

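The scene view shows the elbow centred laterally above the stub, with the pointer to the right at about (490,460) in the crop. Next I'll lower it onto the tip and tilt it by moving toward the robot and down.

Emit:
arm_command([
  [2.5,[0.2,0.15,1.0],0],
  [2.5,[0.2,0.15,2.0],0],
  [2.5,[0.2,0.15,2.1],0],
  [2.5,[0.2,0.15,2.1],0],
  [2.5,[0.5,0.15,2.2],0],
  [2.5,[0.8,0.15,2.3],0],
  [2.5,[1.1,0.15,2.42],0],
  [2.5,[1.4,0.15,2.55],0],
], force=20)

```text
clock: 6.05
position: [0.5765, 0.0048, 0.1617]
eef_rot: [0.078, 0.997, -0.0, 0.004]
contact_force: [1.0, -2.3, 9.6]
opening: 0.0315
grasp_force: 34.8
```

Run:
```python
from h import *
s=snap("scene","s5"); p,*_=load("s5.npz"); a=cv2.resize(p[140:240,256:376],None,fx=4,fy=4,interpolation=cv2.INTER_CUBIC)
s=snap("wrist","w5"); p,d,K,R,t=load("w5.npz"); b=cv2.resize(p[100:360,200:512],(480,400)); cv2.imwrite("pics/m5.png",cv2.cvtColor(a,cv2.COLOR_RGB2BGR))
print(s['clock'],s['position'],s['contact_force'],s['opening'],s['grasp_force'])
W=cloud(d,K,R,t); RR=Ro.from_quat(s['eef_rot']).as_matrix(); q=(W-s['position'])@RR
g=(d>0)&(abs(q[...,0])<.03)&(abs(q[...,1])<.012)&(q[...,2]<-.005)&(q[...,2]>-.05); z=q[g]; print(len(z))
# hex top plane tilt
A=np.c_[z[:,:2],np.ones(len(z))]; m=np.ones(len(z),bool); rng=np.random.default_rng(0); best=0
for _ in range(300):
    i=rng.choice(len(z),3,False)
    try:c=np.linalg.solve(A[i],z[i,2])
    except Exception: continue
    k=abs(A@c-z[:,2])<.0015
    if k.sum()>best and abs(c[0])<.7: best=k.sum();m=k
c=np.linalg.lstsq(A[m],z[m,2],rcond=None)[0]; print("tilt deg about tool y",np.degrees(np.arctan(c[0])),"x",np.degrees(np.arctan(c[1])),m.sum(),z[m].mean(0))
```

```text
6.1 [0.57562898 0.00494489 0.16129792] [-0.10545688 -0.99574029  8.9969353 ] 0.03154233582650828 34.911915357852195
4036
tilt deg about tool y 8.493155510168062 x 0.0948922286298767 3514 [ 2.29312461e-03 -4.81268334e-05 -2.31292038e-02]
```

View pics/m5.png

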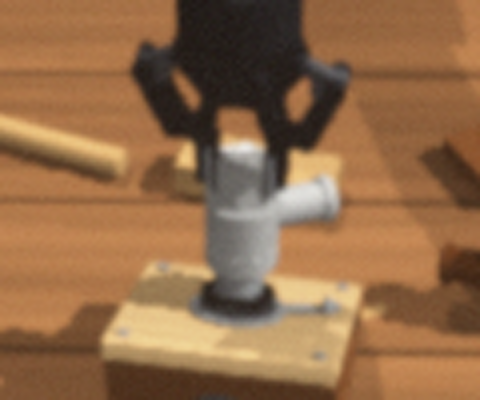

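Emit:
arm_command([
  [2.5,[0.3,0,0.1],0],
  [2.5,[0.6,0,0.25],0],
  [2.5,[0.9,0,0.4],0],
  [2.5,[1.2,0,0.6],0],
  [2.5,[1.35,0,0.7],0],
  [2.5,[1.35,0,0.7],0],
  [2.5,[1.35,0,0.7],0],
])

```text
clock: 6.73
position: [0.5619, 0.0072, 0.1538]
eef_rot: [0.078, 0.997, -0.0, 0.002]
contact_force: [0.1, -1.3, 7.0]
opening: 0.0316
grasp_force: 35.4
```

```bash
cat >> h.py <<'E'
n=np.array([-.4175,.0612,.9066]); n/=np.linalg.norm(n); B=np.array([.6025,.001,.075])
y=np.cross([0,0,1],n);y/=np.linalg.norm(y);y*=np.sign(y[1]);x=np.cross(y,n); S=np.stack([x,y,n])
def elbow(fn,cam="wrist",c0=None):
    "fit hex top plane; returns state. prints elbow pose in stub frame (mm, deg)"
    s=snap(cam,fn); p,d,K,R,t=load(fn+".npz"); W=cloud(d,K,R,t)
    q=(W-B)@S.T
    g=(d>0)&(abs(q[...,0])<.035)&(abs(q[...,1])<.035)&(q[...,2]>.082)&(q[...,2]<.125)
    if cam=="wrist" and s['opening']>.025 and s['opening']<.04:
        RR=Ro.from_quat(s['eef_rot']).as_matrix(); g&=abs(((W-s['position'])@RR)[...,1])<.013
    z=q[g]; print(round(s['clock'],2),s['position'].round(4),'F',s['contact_force'].round(1),'open',round(s['opening'],4),'npts',len(z))
    A=np.c_[z[:,:2],np.ones(len(z))]; rng=np.random.default_rng(0); best=0;m=None
    for _ in range(400):
        i=rng.choice(len(z),3,False)
        try:c=np.linalg.solve(A[i],z[i,2])
        except Exception: continue
        k=abs(A@c-z[:,2])<.0012
        if k.sum()>best and np.hypot(*c[:2])<.6: best=k.sum();m=k
    c=np.linalg.lstsq(A[m],z[m,2],rcond=None)[0]; a=np.r_[-c[:2],1];a/=np.linalg.norm(a)
    T=z[m]; lo,hi=np.percentile(T,2,0),np.percentile(T,98,0); C=(lo+hi)/2; M=C-.08*a
    print('  axis tilt from stub x,y deg',np.degrees(a[:2]).round(1),'top c',(C*1e3).round(1),'ext',((hi-lo)*1e3).round(1),'mouth',(M*1e3).round(1),'n',m.sum())
    # outlet direction: points 28..60mm off axis, at mouth+30..52
    r=q-M; al=r@a; pr=r-al[...,None]*a; rad=np.linalg.norm(pr,axis=-1)
    k=(d>0)&(rad>.028)&(rad<.062)&(al>.03)&(al<.053); P=pr[k]
    if len(P)>20: print('  outlet angle',np.degrees(np.arctan2(np.median(P[:,1]),np.median(P[:,0]))).round(1),'n',len(P))
    return s
E
python3 - <<'E'
from h import *
s=elbow("w6")
E
```

```text
6.73 [0.5619 0.0072 0.1538] F [ 0.1 -1.3  7. ] open 0.0316 npts 4822
  axis tilt from stub x,y deg [4.6 0.2] top c [  3.5   0.3 110.9] ext [31.2 24.5  3.4] mouth [-2.8  0.  31.2] n 3746
  outlet angle 121.1 n 2952
```

Emit:
arm_command([
  [2.5,[0.3,0,0.15],0],
  [2.5,[0.45,0,0.2],0],
  [2.5,[0.45,0,0.2],0],
  [2.5,[0.38,0,0.35],0],
  [2.5,[0.3,0,0.52],0],
  [2.5,[0.22,0,0.7],0],
  [2.5,[0.22,0,0.7],0],
  [2.5,[0.22,0,0.7],0],
])

```text
clock: 7.45
position: [0.5547, 0.0084, 0.1471]
eef_rot: [0.078, 0.997, 0.0, -0.004]
contact_force: [-15.3, -0.2, 25.3]
opening: 0.0314
grasp_force: 38.8
```

Run:
```python
from h import *
s=elbow("w7")
```

```text
7.45 [0.5547 0.0084 0.1471] F [-15.3  -0.2  25.3] open 0.0314 npts 4148
  axis tilt from stub x,y deg [-0.8  0.1] top c [ -6.9   0.4 109.3] ext [31.2 24.7  2.1] mouth [-5.7  0.2 29.3] n 3870
  outlet angle 119.8 n 2852
```

Emit:
arm_command([
  [2.5,[0.1,0,-0.3],0],
  [2.5,[0.1,0,-0.5],0],
  [2.5,[0.0,0,-0.55],0],
  [2.5,[0.0,0,-0.55],0],
  [2.5,[0.0,0,-0.55],0],
])

```text
clock: 7.92
position: [0.558, 0.0081, 0.1506]
eef_rot: [0.078, 0.997, -0.0, -0.0]
contact_force: [0.4, -0.1, -1.8]
opening: 0.0312
grasp_force: 35.4
```

Run:
```python
from h import *
s=elbow("w8")
```

```text
7.92 [0.558  0.0081 0.1506] F [ 0.4 -0.1 -1.8] open 0.0312 npts 4160
  axis tilt from stub x,y deg [-0.8  0.2] top c [ -2.4   0.6 111.1] ext [31.  24.7  2.2] mouth [-1.2  0.2 31.1] n 3896
  outlet angle 120.0 n 2862
```

Emit:
arm_command([
  [2.5,[-0.15,0,-0.06],0],
  [2.5,[-0.23,0,0.1],0],
  [2.5,[-0.31,0,0.3],0],
  [2.5,[-0.4,0,0.5],0],
  [2.5,[-0.4,0,0.5],0],
  [2.5,[-0.4,0,0.5],0],
])

```text
clock: 8.47
position: [0.5618, 0.0074, 0.1459]
eef_rot: [0.078, 0.997, -0.0, -0.0]
contact_force: [0.1, -0.2, -1.8]
opening: 0.0315
grasp_force: 35.4
```

Run:
```python
from h import *
s=elbow("w9")
```

```text
8.47 [0.5618 0.0074 0.1459] F [ 0.1 -0.2 -1.8] open 0.0315 npts 4148
  axis tilt from stub x,y deg [-1.3  0.2] top c [ -0.9   0.4 105.2] ext [30.9 24.7  2.3] mouth [ 0.9  0.2 25.2] n 3886
  outlet angle 120.3 n 2868
```

Emit:
arm_command([
  [2.5,[-0.07,0,0.15],0],
  [2.5,[-0.07,0,0.15],0],
  [4,[-0.07,0,0.15],0],
  [6,[-0.07,0,0.15],0],
  [8,[-0.07,0,0.15],0],
  [8,[-0.07,0,0.15],0],
  [8,[-0.07,0,-3],0],
  [8,[-0.07,0,-7],0],
  [8,[-0.07,0,-9],0],
  [8,[-0.07,0,-9],0],
  [8,[-0.07,0,-9],0],
])

```text
clock: 9.43
position: [0.5636, 0.0076, 0.2378]
eef_rot: [0.078, 0.997, 0.0, 0.002]
contact_force: [-0.6, -0.4, -0.7]
opening: 0.08
grasp_force: 0.0
```

Run:
```python
from h import *
s=elbow("w10"); print(s['qpos'])
```

```text
9.43 [0.5636 0.0076 0.2378] F [-0.6 -0.4 -0.7] open 0.08 npts 1768
  axis tilt from stub x,y deg [-4.6 -2.7] top c [ -5.5  -3.9 100.7] ext [30.4 30.4  3.8] mouth [ 0.9 -0.1 21. ] n 1544
  outlet angle 123.0 n 1267
[-0.27593579  0.3126333   0.24966991  1.82843575 -0.0906548   1.00795861
  1.42534966]
```

The elbow is seated on the thread: mouth 21 mm, tilt about 5°, outlet at about 121°, and the pointer at 104°. The tool can't tilt, so I'll crank the elbow clockwise by pushing its outlet round with the shut fingers.

```bash
cat >> h.py <<'E'
up=S@np.array([0,0,1.])
def F(th,mouth,gap=0,rho=None,dip=None,fw=(.011,.0145)):
    "TCP world position for shut fingers pushing outlet (angle th deg, stub frame) clockwise"
    a=np.radians(th); e=np.array([np.cos(a),np.sin(a),0]); tau=np.array([np.sin(a),-np.cos(a),0])
    down=max(0,-np.cos(np.radians(th+32)))   # finger on downhill side
    rho=rho or .048+.004*down; dip=.005-.003*down if dip is None else dip
    c=rho*e-(.013+fw[0]*abs(tau[0])+fw[1]*abs(tau[1])+gap)*tau
    p=c+np.array([0,0,mouth+.036]); p=p-up*dip/up[2]
    return B+p@S
def wp(s,ths,m0,th0,**k):
    R=Ro.from_quat(s['eef_rot']).as_matrix()
    for th in ths: print([round(v,1) for v in (R.T@(F(th,m0-.0096*(th0-th)/360,**k)-s['position'])*100).tolist()],th)
E
python3 - <<'E'
from h import *
s=read_state() if 0 else __import__('bench').read_state()
wp(s,[121],.021,121,gap=.010); wp(s,np.arange(121,-20,-8),.0215,121)
E
```

```text
[3.9, 2.2, 13.8] 121
[3.2, 2.8, 13.4] 121
[2.6, 3.5, 13.2] 113
[2.0, 4.1, 12.9] 105
[1.3, 4.6, 12.7] 97
[0.5, 5.0, 12.4] 89
[0.0, 5.2, 12.2] 81
[-0.5, 5.4, 12.0] 73
[-1.1, 5.6, 11.8] 65
[-1.7, 5.6, 11.6] 57
[-2.4, 5.6, 11.3] 49
[-3.1, 5.5, 11.0] 41
[-3.8, 5.2, 10.7] 33
[-4.4, 4.8, 10.4] 25
[-5.0, 4.3, 10.2] 17
[-5.6, 3.6, 9.9] 9
[-6.0, 2.8, 9.8] 1
[-6.4, 2.3, 9.6] -7
[-6.6, 1.6, 9.5] -15
```

```bash
cat >> h.py <<'E'
def F(th,mouth,gap=0,rho=.048,dip=.005,fw=(.011,.0145)):
    a=np.radians(th); e=np.array([np.cos(a),np.sin(a),0])@S
    T=B+n*(mouth+.036)+rho*e
    eh=e*[1,1,0]; eh/=np.linalg.norm(eh); tau=np.cross(eh,[0,0,1])   # clockwise, horizontal
    sup=fw[0]*abs(tau@np.array([-.9878,.1558,0]))+fw[1]*abs(tau@np.array([.1558,.9878,0]))
    return T-(.013+sup+gap)*tau-[0,0,dip]
E
python3 - <<'E'
from h import *
s=__import__('bench').read_state()
hexz=B[2]+.0966
wp(s,[121],.021,121,gap=.010); wp(s,np.arange(121,-20,-8),.0215,121)
for th in (121,105,90,60,0,-60,-120,-180,-240): 
    f=F(th,.0215-.0096*(121-th)/360); rel=f-(B+n*(.1015-.0096*(121-th)/360)); print(th,f.round(3),'hor. dist to hex top',np.hypot(*rel[:2]).round(3),rel[:2].round(3),'body bottom above hex top c',(rel[2]+.073).round(4))
E
```

```text
[4.1, 2.1, 12.5] 121
[3.3, 2.6, 12.5] 121
[2.8, 3.3, 12.2] 113
[2.2, 3.9, 12.0] 105
[1.5, 4.4, 11.7] 97
[0.7, 4.8, 11.5] 89
[0.3, 5.0, 11.2] 81
[-0.2, 5.2, 10.9] 73
[-0.8, 5.4, 10.7] 65
[-1.4, 5.5, 10.5] 57
[-2.1, 5.5, 10.3] 49
[-2.8, 5.3, 10.1] 41
[-3.5, 5.1, 9.9] 33
[-4.2, 4.7, 9.8] 25
[-4.9, 4.2, 9.7] 17
[-5.5, 3.6, 9.7] 9
[-6.0, 2.8, 9.7] 1
[-6.4, 2.3, 9.7] -7
[-6.8, 1.6, 9.8] -15
121 [0.534 0.038 0.112] hor. dist to hex top 0.04 [-0.026  0.031] body bottom above hex top c 0.0177
105 [0.547 0.049 0.117] hor. dist to hex top 0.044 [-0.013  0.042] body bottom above hex top c 0.0229
90 [0.562 0.055 0.121] hor. dist to hex top 0.048 [0.001 0.048] body bottom above hex top c 0.0281
60 [0.583 0.06  0.131] hor. dist to hex top 0.057 [0.022 0.053] body bottom above hex top c 0.0382
0 [0.627 0.025 0.139] hor. dist to hex top 0.068 [0.065 0.018] body bottom above hex top c 0.0484
-60 [ 0.624 -0.03   0.128] hor. dist to hex top 0.072 [ 0.062 -0.037] body bottom above hex top c 0.0382
-120 [ 0.577 -0.051  0.106] hor. dist to hex top 0.06 [ 0.015 -0.058] body bottom above hex top c 0.018
-180 [ 0.535 -0.017  0.095] hor. dist to hex top 0.037 [-0.029 -0.024] body bottom above hex top c 0.0079
-240 [0.539 0.038 0.103] hor. dist to hex top 0.04 [-0.025  0.032] body bottom above hex top c 0.018
```

Emit:
arm_command([
  [4,[2,1,0],0],
  [1,[4.1,2.1,0],0],
  [0,[4.1,2.1,0],0],
  [0,[4.1,2.1,0],0],
  [0,[4.1,2.1,0],0],
  [0,[4.1,2.1,0],0],
  [0,[4.1,2.1,4],0],
  [0,[4.1,2.1,8],0],
  [0,[4.1,2.1,11],0],
  [0,[4.1,2.1,12.4],0],
  [0,[4.1,2.1,12.4],0],
  [0,[4.1,2.1,12.4],0],
  [0,[3.7,2.3,12.4],0],
  [0,[3.3,2.6,12.4],0],
  [0,[3.0,3.0,12.3],0],
  [0,[2.8,3.3,12.2],0],
  [0,[2.5,3.6,12.1],0],
  [0,[2.2,3.9,12.0],0],
  [0,[1.8,4.2,11.8],0],
  [0,[1.5,4.4,11.7],0],
])

```text
clock: 11.15
position: [0.5509, 0.0505, 0.1193]
eef_rot: [0.079, 0.997, -0.002, -0.005]
contact_force: [-15.3, -8.5, 11.3]
opening: -0.0001
grasp_force: 6.0
```

Run:
```python
from h import *
s=elbow("w11")
wp(s,[97]+list(range(89,-100,-10)),.0215,121)
```

```text
11.15 [0.5509 0.0505 0.1193] F [-15.3  -8.5  11.3] open -0.0001 npts 5060
  axis tilt from stub x,y deg [19.8 12.1] top c [-11.5  18.1 117.9] ext [21.1 29.9 10. ] mouth [-39.2   1.2  44.8] n 1249
  outlet angle 110.1 n 977
[-0.3, 0.3, 0.0] 97
[-1.1, 0.7, -0.3] 89
[-1.7, 1.0, -0.6] 79
[-2.3, 1.3, -0.9] 69
[-3.1, 1.4, -1.2] 59
[-3.9, 1.4, -1.5] 49
[-4.8, 1.2, -1.7] 39
[-5.7, 0.9, -1.9] 29
[-6.5, 0.3, -2.0] 19
[-7.3, -0.4, -2.1] 9
[-7.9, -1.4, -2.1] -1
[-8.4, -2.1, -2.0] -11
[-8.8, -3.0, -1.9] -21
[-9.1, -3.9, -1.7] -31
[-9.1, -5.0, -1.5] -41
[-8.9, -6.0, -1.2] -51
[-8.4, -6.9, -0.9] -61
[-7.8, -7.8, -0.5] -71
[-7.0, -8.4, -0.1] -81
[-6.1, -8.9, 0.3] -91
```

Run:
```python
from h import *
snap("scene","s11"); p,*_=load("s11.npz"); a=cv2.resize(p[135:235,256:376],(480,400),interpolation=cv2.INTER_CUBIC)
p,*_=load("w11.npz"); b=cv2.resize(p[60:310,170:480],(320,258)); c=np.zeros((400,800,3),np.uint8); c[:,:480]=a; c[:258,480:]=b
cv2.imwrite("pics/m11.png",cv2.cvtColor(c,cv2.COLOR_RGB2BGR))
```

```text
(no output)
```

View pics/m11.png

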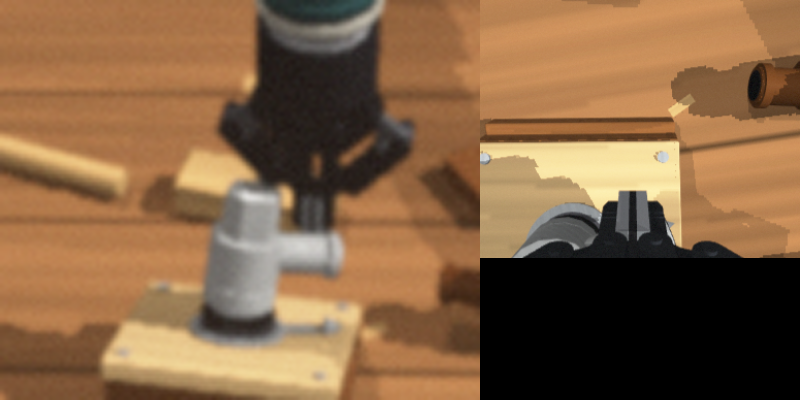

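The elbow has turned clockwise so its outlet is roughly above the pointer, but it leans sideways under a 17 N push. I'll back off a little, dip the fingers deeper, and measure it free.

Emit:
arm_command([
  [0,[0.5,-0.4,0.1],0],
  [0,[1.0,-0.7,0.2],0],
  [0,[1.0,-0.7,0.5],0],
  [0,[1.0,-0.7,0.6],0],
  [0,[1.0,-0.7,0.6],0],
])

```text
clock: 11.67
position: [0.5429, 0.0485, 0.1144]
eef_rot: [0.078, 0.997, 0.0, -0.001]
contact_force: [-8.7, 0.3, 15.5]
opening: -0.0001
grasp_force: 0.2
```

```bash
sed -i 's/abs(q\[...,0\])<.035)&(abs(q\[...,1\])<.035)/np.hypot(q[...,0]+.003,q[...,1])<.026)/' h.py
python3 - <<'E'
from h import *
s=elbow("w12"); p,d,K,R,t=load("w12.npz"); q=(cloud(d,K,R,t)-B)@S.T
RR=Ro.from_quat(s['eef_rot']).as_matrix()
elbow("t12","top")
E
```

```text
11.67 [0.5429 0.0485 0.1144] F [-8.7  0.3 15.5] open -0.0001 npts 2424
  axis tilt from stub x,y deg [24.5  9.7] top c [-19.8   7.9 116.6] ext [17.9 18.1 11. ] mouth [-53.9  -5.6  45.6] n 786
  outlet angle 104.8 n 1171
11.72 [0.543  0.0486 0.1145] F [-9.   0.1 14.7] open -0.0002 npts 9Traceback (most recent call last):
  File "<stdin>", line 4, in <module>
  File "h.py", line 44, in elbow
    c=np.linalg.lstsq(A[m],z[m,2],rcond=None)[0]; a=np.r_[-c[:2],1];a/=np.linalg.norm(a)
      ~~~~~~~~~~~~~~~^^^^^^^^^^^^^^^^^^^^^^^^
    _assert_2d(a, b)
    ~~~~~~~~~~^^^^^^
    raise LinAlgError('%d-dimensional array given. Array must be '
            'two-dimensional' % a.ndim)
numpy.linalg.LinAlgError: 3-dimensional array given. Array must be two-dimensional
```

There's still contact after backing off, so the gripper's linkage (wide along tool y) is touching the hexagon. I'll move clear and go to a straddle across the outlet, with tool y tangential and the hexagon on the tool's narrow side.

Emit:
arm_command([
  [0,[1.0,0.5,0],0],
  [0,[2.5,1.0,0],0],
  [0,[2.5,1.0,-3],0],
  [2,[2.5,1.0,-7],0],
  [4,[2.5,1.0,-11],0.1],
  [4,[1.5,0,-13],0.22],
  [4,[0,-2,-13],0.34],
  [4,[-1,-4,-13],0.46],
  [4,[-2,-4,-13],0.58],
  [4,[-2,-4,-13],0.7],
  [4,[-2,-4,-13],0.82],
  [4,[-2,-4,-13],0.94],
  [4,[-2,-4,-13],1.06],
  [4,[-2,-4,-13],1.18],
  [4,[-2,-4,-13],1.29],
  [4,[-2,-4,-13],1.29],
  [4,[-2,-4,-13],1.29],
])

```text
clock: 13.18
position: [0.5576, 0.0059, 0.2433]
eef_rot: [0.66, 0.751, 0.0, 0.0]
contact_force: [-0.4, 0.6, -0.4]
opening: 0.0399
grasp_force: 0.0
```

Run:
```python
from h import *
s=elbow("w13"); RR=Ro.from_quat(s['eef_rot']).as_matrix(); print("tool y az",np.degrees(np.arctan2(RR[1,1],RR[0,1])),s['qpos'][6])
p,d,K,R,t=load("w13.npz"); W=cloud(d,K,R,t); q=(W-B)@S.T
k=(d>0)&(np.hypot(q[...,0],q[...,1])<.06)&(q[...,2]>.02)&(q[...,2]<.125); z=q[k]
for lo in range(20,125,10): 
    m=(z[:,2]*1e3>=lo)&(z[:,2]*1e3<lo+10); print(lo,m.sum(),(z[m].mean(0)*1e3).round(1) if m.any() else '')
```

```text
13.18 [0.5576 0.0059 0.2433] F [-0.4  0.6 -0.4] open 0.0399 npts 1430
  axis tilt from stub x,y deg [-3.7 -3.5] top c [-3.1 -4.3 99.8] ext [28.2 30.4  3.5] mouth [ 2.1  0.6 20.2] n 1181
  outlet angle 110.4 n 1333
tool y az 7.387839999130305 0.21938722315477582
20 123 [14.2 13.7 26.4]
30 187 [14.  13.4 34.5]
40 196 [14.8 12.  45. ]
50 332 [ 6.7 21.5 56.1]
60 1487 [-9.5 27.2 67. ]
70 1034 [-0.6 16.9 72. ]
80 239 [ 4.9  7.1 84.9]
90 1054 [-4.7 -3.9 98. ]
100 548 [  0.8   0.9 100.7]
110 0 
120 0
```

```bash
cat >> h.py <<'E'
def G(A,mouth,dip=None,rho=None):
    "straddle pose: outlet horizontal azimuth A (deg) -> TCP, stub angle"
    a=np.radians(A); e=np.array([np.cos(a),np.sin(a),0]); e[2]=-(n[0]*e[0]+n[1]*e[1])/n[2]; e/=np.linalg.norm(e)
    q=S@e; th=np.degrees(np.arctan2(q[1],q[0])); dn=max(0,-q[0])
    rho=rho or .050+.008*dn; dip=(.008-.005*dn) if dip is None else dip
    return B+n*(mouth+.036)+rho*e-[0,0,dip],th
def gp(s,As,m0,A0,**k):
    R=Ro.from_quat(s['eef_rot']).as_matrix(); cur=np.degrees(np.arctan2(R[1,1],R[0,1]))
    for A in As:
        P,th=G(A,m0-.0097*(A0-A)/360,**k); r=-np.radians(A+90-cur); r=(r+np.pi/2)%np.pi-np.pi/2
        print([[round(v,1) for v in (R.T@(P-s['position'])*100).tolist()],round(r,2)],A,round(th))
E
python3 - <<'E'
from h import *
s=__import__('bench').read_state()
gp(s,[102,97],.0205,97); print(G(97,.0205))
for A in (100,96,-76,-83): print(A,G(A,.02)[1])
gp(s,range(97,-1,-7),.0205,97)
E
```

```text
[[4.8, 1.7, 13.1], np.float64(-0.08)] 102 112
[[4.8, 2.1, 13.0], np.float64(0.01)] 97 107
(array([0.57258293, 0.0559955 , 0.11327835]), np.float64(106.83396249246866))
100 110.08378486323393
96 105.74641199233905
-76 -65.61695104219898
-83 -73.16603750753134
[[4.8, 2.1, 13.0], np.float64(0.01)] 97 107
[[4.7, 2.8, 12.8], np.float64(0.13)] 90 99
[[4.4, 3.4, 12.6], np.float64(0.25)] 83 91
[[4.2, 3.9, 12.3], np.float64(0.37)] 76 84
[[4.0, 4.5, 12.1], np.float64(0.5)] 69 76
[[3.6, 5.0, 11.8], np.float64(0.62)] 62 68
[[3.2, 5.4, 11.6], np.float64(0.74)] 55 61
[[2.7, 5.8, 11.4], np.float64(0.86)] 48 54
[[2.2, 6.1, 11.2], np.float64(0.98)] 41 47
[[1.7, 6.4, 11.0], np.float64(1.11)] 34 40
[[1.1, 6.6, 10.9], np.float64(1.23)] 27 33
[[0.6, 6.7, 10.8], np.float64(1.35)] 20 26
[[0.0, 6.8, 10.7], np.float64(1.47)] 13 20
[[-0.5, 6.8, 10.7], np.float64(-1.55)] 6 13
```

Emit:
arm_command([
  [5,[3,1.0,0],-0.04],
  [5,[4.8,1.8,0],-0.04],
  [5,[4.8,1.8,3],-0.04],
  [5,[4.8,1.8,7],-0.04],
  [5,[4.8,1.8,11],-0.04],
  [5,[4.8,1.8,13.0],-0.04],
  [5,[4.8,1.8,13.0],-0.04],
  [4.2,[4.8,1.8,13.0],-0.04],
  [3.6,[4.8,1.8,13.0],-0.04],
  [3.6,[4.8,1.8,13.0],-0.04],
  [3.6,[4.8,2.1,13.0],0.01],
  [3.6,[4.7,2.5,12.9],0.07],
  [3.6,[4.7,2.8,12.8],0.13],
  [3.6,[4.6,3.1,12.7],0.19],
  [3.6,[4.4,3.4,12.6],0.25],
])

```text
clock: 14.48
position: [0.5862, 0.0543, 0.1193]
eef_rot: [0.75, 0.661, 0.001, -0.0]
contact_force: [-3.1, 2.6, 1.0]
opening: 0.0359
grasp_force: 1.7
```

Run:
```python
from h import *
s=elbow("w14")
gp(s,range(83,-60,-7),.0201,83)
```

```text
14.48 [0.5862 0.0543 0.1193] F [-3.1  2.6  1. ] open 0.0359 npts 41
  axis tilt from stub x,y deg [  4.5 -30.1] top c [ 1.9 19.  83.2] ext [6.4 3.3 2.2] mouth [-4.4 61.1 15.4] n 41
  outlet angle 42.3 n 1943
[[-0.0, -0.1, 0.2], np.float64(-0.0)] 83 91
[[-0.1, 0.5, -0.1], np.float64(0.12)] 76 84
[[-0.2, 1.1, -0.3], np.float64(0.24)] 69 76
[[-0.4, 1.7, -0.6], np.float64(0.36)] 62 68
[[-0.7, 2.2, -0.8], np.float64(0.48)] 55 61
[[-1.1, 2.7, -1.0], np.float64(0.61)] 48 54
[[-1.5, 3.2, -1.2], np.float64(0.73)] 41 47
[[-1.9, 3.5, -1.4], np.float64(0.85)] 34 40
[[-2.4, 3.9, -1.5], np.float64(0.97)] 27 33
[[-2.9, 4.1, -1.6], np.float64(1.09)] 20 26
[[-3.4, 4.3, -1.7], np.float64(1.22)] 13 20
[[-4.0, 4.4, -1.7], np.float64(1.34)] 6 13
[[-4.5, 4.5, -1.7], np.float64(1.46)] -1 7
[[-5.1, 4.6, -1.7], np.float64(-1.56)] -8 0
[[-5.6, 4.5, -1.7], np.float64(-1.44)] -15 -6
[[-6.2, 4.5, -1.7], np.float64(-1.31)] -22 -12
[[-6.7, 4.3, -1.6], np.float64(-1.19)] -29 -19
[[-7.3, 4.1, -1.5], np.float64(-1.07)] -36 -25
[[-7.8, 3.9, -1.3], np.float64(-0.95)] -43 -32
[[-8.2, 3.5, -1.2], np.float64(-0.82)] -50 -39
[[-8.7, 3.2, -1.0], np.float64(-0.7)] -57 -46
```

Emit:
arm_command([
  [3.6,[-0.1,0.5,0],0.12],
  [3.6,[-0.2,1.1,-0.3],0.24],
  [3.6,[-0.4,1.7,-0.5],0.36],
  [3.6,[-0.7,2.2,-0.7],0.48],
  [3.6,[-1.1,2.7,-0.9],0.61],
  [3.6,[-1.5,3.2,-1.1],0.73],
  [3.6,[-1.9,3.5,-1.3],0.85],
  [3.6,[-2.4,3.9,-1.4],0.97],
])

```text
clock: 15.2
position: [0.614, 0.0349, 0.1319]
eef_rot: [0.971, 0.237, -0.007, -0.01]
contact_force: [-26.9, 19.9, 22.9]
opening: 0.036
grasp_force: 16.1
```

Run:
```python
from h import *
s=elbow("w15"); RR=Ro.from_quat(s['eef_rot']).as_matrix(); print("tool y az",np.degrees(np.arctan2(RR[1,1],RR[0,1])),s['qpos'])
gp(s,range(27,-74,-7),.0186,27)
```

```text
15.2 [0.614  0.0349 0.1319] F [-26.9  19.9  22.9] open 0.036 npts 170
  axis tilt from stub x,y deg [-15.5 -34.1] top c [ 9.7 17.6 85.2] ext [13.8  2.   4.8] mouth [31.3 65.2 24.6] n 80
  outlet angle 29.6 n 3897
tool y az -62.55778308224782 [-0.62111018  0.62091845  0.72129559  1.79318076 -0.51650196  0.94293019
 -0.76224375]
[[0.2, 1.2, -0.3], np.float64(0.01)] 27 33
[[0.1, 1.7, -0.4], np.float64(0.13)] 20 26
[[-0.0, 2.3, -0.5], np.float64(0.25)] 13 20
[[-0.2, 2.8, -0.5], np.float64(0.37)] 6 13
[[-0.4, 3.3, -0.6], np.float64(0.5)] -1 7
[[-0.7, 3.8, -0.6], np.float64(0.62)] -8 0
[[-1.1, 4.2, -0.5], np.float64(0.74)] -15 -6
[[-1.5, 4.6, -0.5], np.float64(0.86)] -22 -12
[[-1.9, 5.0, -0.4], np.float64(0.99)] -29 -19
[[-2.3, 5.3, -0.3], np.float64(1.11)] -36 -25
[[-2.8, 5.6, -0.2], np.float64(1.23)] -43 -32
[[-3.4, 5.8, -0.0], np.float64(1.35)] -50 -39
[[-3.9, 5.9, 0.2], np.float64(1.47)] -57 -46
[[-4.5, 6.0, 0.4], np.float64(-1.55)] -64 -53
[[-5.1, 6.0, 0.6], np.float64(-1.42)] -71 -60
```

Emit:
arm_command([
  [3.6,[0,-0.8,0],-0.06],
  [3.6,[0,-1.3,0],-0.1],
  [3.8,[0,-1.6,0],-0.1],
  [5,[0,-1.6,0],-0.1],
  [5,[0,-1.6,-3],-0.1],
  [5,[-2,-1.6,-7],-0.1],
  [5,[-5,-1.6,-11],-0.1],
  [5,[-5,-1.6,-11],-0.1],
  [5,[-5,-1.6,-11],-0.1],
])

```text
clock: 16.0
position: [0.5704, 0.0137, 0.2449]
eef_rot: [0.959, 0.282, 0.003, -0.0]
contact_force: [0.5, -0.1, -0.5]
opening: 0.0499
grasp_force: 0.0
```

Run:
```python
from h import *
s=elbow("w16"); RR=Ro.from_quat(s['eef_rot']).as_matrix(); print("tool y az",np.degrees(np.arctan2(RR[1,1],RR[0,1])),s['qpos'][6])
p,d,K,R,t=load("w16.npz"); q=(cloud(d,K,R,t)-B)@S.T
k=(d>0)&(np.hypot(q[...,0],q[...,1])<.075)&(q[...,2]>.02)&(q[...,2]<.125); z=q[k]
for lo in range(20,125,10): 
    m=(z[:,2]*1e3>=lo)&(z[:,2]*1e3<lo+10); print(lo,m.sum(),(z[m].mean(0)*1e3).round(1) if m.any() else '')
p=p[:]; crop(p,120,0,400,400,1.45,"pics/w16c.png")
```

```text
16.0 [0.5704 0.0137 0.2449] F [ 0.5 -0.1 -0.5] open 0.0499 npts 1610
  axis tilt from stub x,y deg [-5.6  1. ] top c [-5.9  0.9 97.3] ext [31.3 30.3  3.8] mouth [ 1.9 -0.6 17.7] n 964
  outlet angle 45.8 n 1452
tool y az -57.213379368392495 -0.7716427770292168
20 227 [21.8  1.3 25.5]
30 227 [21.3 -0.5 34.7]
40 274 [24.3  7.4 45.4]
50 566 [29.3 21.3 55.8]
60 2206 [20.8 20.9 66.5]
70 543 [15.4 15.3 73.9]
80 404 [ 6.3  4.1 85.1]
90 1285 [-2.8  1.6 96.4]
100 0 
110 0 
120 0
```

Run:
```python
from h import *
s=__import__('bench').read_state()
gp(s,[44,40,36,32,28,24,20,16],.0177,40,rho=.055,dip=.004)
p,d,K,R,t=load("w16.npz"); q=(cloud(d,K,R,t)-B)@S.T
m=(d>0)&(np.hypot(q[...,0],q[...,1])<.066)&(np.hypot(q[...,0],q[...,1])>.045)&(q[...,2]>.04)&(q[...,2]<.08); z=q[m]*1e3
print("outlet end region",len(z),z.mean(0),np.percentile(z,[2,98],0).round(1).tolist(),np.degrees(np.arctan2(z[:,1].mean(),z[:,0].mean())))
```

```text
[[5.4, 0.4, 10.8], np.float64(-0.19)] 44 50
[[5.4, 0.8, 10.7], np.float64(-0.12)] 40 46
[[5.4, 1.2, 10.6], np.float64(-0.05)] 36 42
[[5.4, 1.5, 10.5], np.float64(0.02)] 32 38
[[5.3, 1.9, 10.4], np.float64(0.09)] 28 34
[[5.3, 2.3, 10.4], np.float64(0.16)] 24 30
[[5.2, 2.6, 10.3], np.float64(0.23)] 20 26
[[5.1, 2.9, 10.2], np.float64(0.29)] 16 22
outlet end region 1073 [36.11779795 42.62486004 63.49142408] [[23.3, 29.4, 47.5], [46.2, 54.8, 72.1]] 49.72402125861633
```

Emit:
arm_command([
  [5,[3,0.2,0],-0.15],
  [5,[5.4,0.5,2],-0.17],
  [5,[5.4,0.5,6],-0.17],
  [5,[5.4,0.5,9],-0.17],
  [5,[5.4,0.5,10.7],-0.17],
  [5,[5.4,0.5,10.7],-0.17],
  [4,[5.4,0.5,10.7],-0.17],
  [3.6,[5.4,0.6,10.7],-0.14],
  [3.6,[5.4,0.8,10.7],-0.12],
  [3.6,[5.4,1.0,10.7],-0.08],
  [3.6,[5.4,1.2,10.6],-0.05],
  [3.6,[5.4,1.4,10.6],-0.01],
  [3.6,[5.4,1.5,10.5],0.02],
  [3.6,[5.4,1.7,10.5],0.05],
])

```text
clock: 17.22
position: [0.6246, 0.0311, 0.1373]
eef_rot: [0.966, 0.259, 0.001, -0.0]
contact_force: [-1.0, 0.5, 0.2]
opening: 0.036
grasp_force: 0.3
```

Emit:
arm_command([
  [3.6,[0,0.2,-0.1],0.04],
  [3.6,[0,0.2,-0.1],0.04],
])

```text
clock: 17.38
position: [0.6256, 0.0288, 0.1379]
eef_rot: [0.971, 0.239, 0.001, 0.0]
contact_force: [0.8, -0.0, 0.4]
opening: 0.0362
grasp_force: 0.3
```

Emit:
arm_command([
  [3.6,[0,0.2,-0.05],0.04],
  [3.6,[0,0.4,-0.1],0.07],
])

```text
clock: 17.55
position: [0.6271, 0.0258, 0.1386]
eef_rot: [0.979, 0.206, 0.0, -0.0]
contact_force: [-0.7, 0.3, 0.6]
opening: 0.0361
grasp_force: 0.4
```

Run:
```python
from h import *
s=__import__('bench').read_state(); print(s['qpos'][6])
gp(s,range(24,-80,-5),.0172,24,rho=.055,dip=.004)
```

```text
-0.8110403406374138
[[-0.0, 0.1, -0.1], np.float64(-0.0)] 24 30
[[-0.1, 0.5, -0.2], np.float64(0.08)] 19 25
[[-0.2, 1.0, -0.2], np.float64(0.17)] 14 20
[[-0.3, 1.4, -0.3], np.float64(0.26)] 9 16
[[-0.4, 1.8, -0.3], np.float64(0.34)] 4 11
[[-0.6, 2.2, -0.3], np.float64(0.43)] -1 7
[[-0.8, 2.6, -0.3], np.float64(0.52)] -6 2
[[-1.0, 3.0, -0.3], np.float64(0.61)] -11 -2
[[-1.3, 3.3, -0.3], np.float64(0.69)] -16 -7
[[-1.5, 3.6, -0.2], np.float64(0.78)] -21 -12
[[-1.9, 4.0, -0.2], np.float64(0.87)] -26 -16
[[-2.2, 4.3, -0.1], np.float64(0.96)] -31 -21
[[-2.5, 4.5, -0.0], np.float64(1.04)] -36 -25
[[-2.9, 4.8, 0.1], np.float64(1.13)] -41 -30
[[-3.3, 5.0, 0.2], np.float64(1.22)] -46 -35
[[-3.7, 5.2, 0.3], np.float64(1.3)] -51 -40
[[-4.1, 5.3, 0.5], np.float64(1.39)] -56 -45
[[-4.6, 5.4, 0.6], np.float64(1.48)] -61 -50
[[-5.0, 5.5, 0.8], np.float64(1.57)] -66 -55
[[-5.5, 5.5, 1.0], np.float64(-1.49)] -71 -60
[[-6.0, 5.5, 1.2], np.float64(-1.4)] -76 -66
```

Emit:
arm_command([
  [3.6,[-0.1,0.5,-0.1],0.08],
  [3.6,[-0.2,1.0,-0.2],0.17],
  [3.6,[-0.3,1.4,-0.3],0.26],
  [3.6,[-0.4,1.8,-0.3],0.34],
  [3.6,[-0.6,2.2,-0.3],0.43],
  [3.6,[-0.8,2.6,-0.3],0.52],
])

```text
clock: 18.05
position: [0.6305, -0.0014, 0.1416]
eef_rot: [0.999, -0.054, 0.0, -0.0]
contact_force: [-0.5, 0.8, 0.5]
opening: 0.0362
grasp_force: 0.3
```

Run:
```python
from h import *
s=__import__('bench').read_state(); print(s['contact_force'],s['position'])
gp(s,range(-6,-80,-5),.0163,-6,rho=.055,dip=.004)
```

```text
[-0.46786442  0.81750898  0.54890158] [ 0.63047788 -0.00137772  0.14157186]
[[-0.0, -0.0, -0.0], np.float64(-0.0)] -6 2
[[-0.0, 0.4, 0.0], np.float64(0.08)] -11 -2
[[-0.1, 0.8, 0.0], np.float64(0.17)] -16 -7
[[-0.2, 1.3, 0.1], np.float64(0.26)] -21 -12
[[-0.3, 1.7, 0.1], np.float64(0.35)] -26 -16
[[-0.4, 2.1, 0.2], np.float64(0.43)] -31 -21
[[-0.6, 2.5, 0.3], np.float64(0.52)] -36 -25
[[-0.8, 2.9, 0.4], np.float64(0.61)] -41 -30
[[-1.0, 3.3, 0.5], np.float64(0.69)] -46 -35
[[-1.3, 3.7, 0.6], np.float64(0.78)] -51 -40
[[-1.6, 4.0, 0.8], np.float64(0.87)] -56 -45
[[-1.9, 4.3, 1.0], np.float64(0.96)] -61 -50
[[-2.3, 4.6, 1.1], np.float64(1.04)] -66 -55
[[-2.6, 4.9, 1.3], np.float64(1.13)] -71 -60
[[-3.1, 5.1, 1.5], np.float64(1.22)] -76 -66
```

Emit:
arm_command([
  [3.6,[0,0.4,0],0.08],
  [3.6,[-0.1,0.8,0],0.17],
  [3.6,[-0.2,1.3,0.1],0.26],
  [3.6,[-0.3,1.7,0.1],0.35],
  [3.6,[-0.4,2.1,0.2],0.43],
  [3.6,[-0.6,2.5,0.3],0.52],
  [3.6,[-0.8,2.9,0.4],0.61],
  [3.6,[-1.0,3.3,0.5],0.69],
  [3.6,[-1.3,3.7,0.6],0.78],
  [3.6,[-1.6,4.0,0.8],0.87],
  [3.6,[-1.9,4.3,1.0],0.96],
  [3.6,[-2.3,4.6,1.1],1.04],
])

```text
clock: 19.05
position: [0.6029, -0.0449, 0.1304]
eef_rot: [0.84, -0.543, 0.001, -0.0]
contact_force: [0.1, 0.2, -0.1]
opening: 0.0359
grasp_force: 0.3
```

Run:
```python
from h import *
s=elbow("w17"); print(s['qpos'][6])
gp(s,range(-66,-90,-5),.0147,-66,rho=.055,dip=.004)
```

```text
19.05 [ 0.6029 -0.0449  0.1304] F [ 0.1  0.2 -0.1] open 0.0359 npts 0Traceback (most recent call last):
  File "<stdin>", line 2, in <module>
  File "h.py", line 39, in elbow
    i=rng.choice(len(z),3,False)
  File "numpy/random/_generator.pyx", line 864, in numpy.random._generator.Generator.choice
ValueError: a must be a positive integer unless no samples are taken
```

Emit:
arm_command([
  [5,[0,0,0],0],
  [5,[0,0,0],0],
  [5,[0,0,-4],0],
  [5,[-1,0,-8],0],
  [5,[-4,0,-11],-0.12],
  [5,[-5.5,0,-12],-0.24],
  [5,[-5.5,0,-12],-0.36],
  [5,[-5.5,0,-12],-0.48],
  [5,[-5.5,0,-12],-0.6],
  [5,[-5.5,0,-12],-0.72],
  [5,[-5.5,0,-12],-0.84],
  [5,[-5.5,0,-12],-0.96],
  [5,[-5.5,0,-12],-1.08],
  [5,[-5.5,0,-12],-1.2],
  [5,[-5.5,0,-12],-1.32],
  [5,[-5.5,0,-12],-1.44],
  [5,[-5.5,0,-12],-1.56],
])

```text
clock: 20.52
position: [0.58, 0.0054, 0.2508]
eef_rot: [0.978, 0.21, 0.001, -0.0]
contact_force: [-0.1, 0.1, 0.4]
opening: 0.0498
grasp_force: 0.0
```

Run:
```python
from h import *
s=elbow("w18"); print(s['qpos'][6],s['eef_rot'])
```

```text
20.52 [0.58   0.0054 0.2508] F [-0.1  0.1  0.4] open 0.0498 npts 1399
  axis tilt from stub x,y deg [-1.3  0.7] top c [-1.1  0.4 95.6] ext [31.2 30.2  2. ] mouth [ 0.7 -0.5 15.6] n 959
  outlet angle -43.9 n 1304
-0.8569095214021182 [ 9.77642735e-01  2.10272123e-01  5.58922930e-04 -6.76749256e-05]
```

```bash
cat > g2.py <<'E'
from h import *
def gp2(As,m0,A0):
    s=__import__('bench').read_state(); R=Ro.from_quat(s['eef_rot']).as_matrix(); cur=np.degrees(np.arctan2(R[1,1],R[0,1])); print('y az',cur,'j7',s['qpos'][6],s['contact_force'])
    for A in As:
        th=G(A,.02)[1]; dn=max(0,-np.cos(np.radians(th)))
        P,_=G(A,m0-.0097*(A0-A)/360,rho=.055+.003*dn,dip=.004-.004*dn); r=-np.radians(A+90-cur); r=(r+np.pi/2)%np.pi-np.pi/2
        print([round(v,1) for v in (R.T@(P-s['position'])*100).tolist()],round(float(r),2),A,round(th))
E
python3 -c "
from g2 import *
gp2([-50,-55],.0156,-55)"
```

```text
y az -65.44421205556162 j7 -0.8525189895073083 [ 1.38740375 -0.34235968 -0.02577006]
[1.4, 5.2, 11.5] 1.3 -50 -39
[1.0, 5.3, 11.6] 1.39 -55 -44
```

Emit:
arm_command([
  [5,[0,0,0],-0.12],
  [5,[0,0,0],-0.24],
  [5,[0,0,0],-0.36],
  [5,[0,0,0],-0.48],
  [5,[0.5,2,0],-0.6],
  [5,[1,4,0],-0.72],
  [5,[1.4,5.2,0],-0.84],
  [5,[1.4,5.2,0],-0.96],
  [5,[1.4,5.2,0],-1.08],
  [5,[1.4,5.2,0],-1.2],
  [5,[1.4,5.2,0],-1.32],
  [5,[1.4,5.2,0],-1.44],
  [5,[1.4,5.2,0],-1.56],
  [5,[1.4,5.2,1],-1.68],
  [5,[1.4,5.2,4],-1.8],
  [5,[1.4,5.2,7.5],-1.83],
  [5,[1.4,5.2,10.5],-1.83],
  [5,[1.4,5.2,11.5],-1.83],
  [5,[1.4,5.2,11.5],-1.83],
  [3.6,[1.4,5.2,11.5],-1.83],
])

```text
clock: 22.23
position: [0.614, -0.0371, 0.136]
eef_rot: [0.434, 0.901, -0.0, 0.0]
contact_force: [-0.5, -1.3, 1.2]
opening: 0.0392
grasp_force: 0.7
```

```bash
python3 -c "
from g2 import *
gp2(range(-50,-145,-5),.0158,-50)"
```

```text
y az 38.6178965084058 j7 0.9249735140621798 [-0.47564255 -1.34548156  1.16398437]
[0.1, 0.1, -0.0] -0.02 -50 -39
[0.1, -0.3, 0.1] 0.06 -55 -44
[0.1, -0.8, 0.3] 0.15 -60 -49
[0.1, -1.3, 0.5] 0.24 -65 -54
[0.2, -1.7, 0.7] 0.32 -70 -59
[0.3, -2.2, 0.9] 0.41 -75 -65
[0.5, -2.6, 1.1] 0.5 -80 -70
[0.7, -3.0, 1.3] 0.59 -85 -75
[1.0, -3.4, 1.5] 0.67 -90 -81
[1.3, -3.8, 1.8] 0.76 -95 -86
[1.6, -4.1, 2.0] 0.85 -100 -92
[2.0, -4.4, 2.2] 0.94 -105 -97
[2.4, -4.7, 2.4] 1.02 -110 -103
[2.8, -4.9, 2.6] 1.11 -115 -108
[3.2, -5.1, 2.8] 1.2 -120 -114
[3.7, -5.3, 2.9] 1.28 -125 -119
[4.1, -5.3, 3.1] 1.37 -130 -124
[4.6, -5.4, 3.3] 1.46 -135 -129
[5.1, -5.4, 3.4] 1.55 -140 -134
```

Emit:
arm_command([
  [3.6,[0.1,0,0],0.0],
  [3.6,[0.1,-0.3,0.1],0.06],
  [3.6,[0.1,-0.8,0.3],0.15],
  [3.6,[0.1,-1.3,0.5],0.24],
  [3.6,[0.2,-1.7,0.7],0.32],
  [3.6,[0.3,-2.2,0.9],0.41],
  [3.6,[0.5,-2.6,1.1],0.5],
  [3.6,[0.7,-3.0,1.3],0.59],
  [3.6,[1.0,-3.4,1.5],0.67],
  [3.6,[1.3,-3.8,1.8],0.76],
  [3.6,[1.6,-4.1,2.0],0.85],
  [3.6,[2.0,-4.4,2.2],0.94],
])

```text
clock: 23.23
position: [0.5687, -0.0486, 0.1156]
eef_rot: [0.796, 0.606, 0.002, 0.002]
contact_force: [1.5, -0.9, 0.8]
opening: 0.036
grasp_force: 0.5
```

```bash
python3 -c "
from g2 import *
gp2(range(-105,-200,-5),.0144,-105)"
```

```text
y az -15.456851731571714 j7 0.1682836473286796 [ 1.48977787 -0.90387144  0.81512085]
[-0.1, -0.1, 0.1] -0.01 -105 -97
[-0.1, -0.6, 0.3] 0.08 -110 -103
[-0.1, -1.1, 0.5] 0.17 -115 -108
[0.1, -1.6, 0.7] 0.25 -120 -114
[0.2, -2.0, 0.9] 0.34 -125 -119
[0.4, -2.4, 1.1] 0.43 -130 -124
[0.6, -2.8, 1.2] 0.52 -135 -129
[0.9, -3.2, 1.4] 0.6 -140 -134
[1.2, -3.6, 1.5] 0.69 -145 -139
[1.6, -3.9, 1.6] 0.78 -150 -144
[1.9, -4.2, 1.7] 0.86 -155 -149
[2.3, -4.5, 1.8] 0.95 -160 -154
[2.7, -4.7, 1.9] 1.04 -165 -159
[3.1, -4.9, 2.0] 1.13 -170 -163
[3.6, -5.0, 2.0] 1.21 -175 -168
[4.0, -5.2, 2.1] 1.3 -180 -172
[4.5, -5.3, 2.1] 1.39 -185 -177
[4.9, -5.3, 2.1] 1.48 -190 178
[5.4, -5.3, 2.1] 1.56 -195 174
```

Emit:
arm_command([
  [3.6,[-0.1,-0.6,0.2],0.08],
  [3.6,[-0.1,-1.1,0.4],0.17],
  [3.6,[0.1,-1.6,0.6],0.25],
  [3.6,[0.2,-2.0,0.8],0.34],
  [3.6,[0.4,-2.4,1.0],0.43],
  [3.6,[0.6,-2.8,1.2],0.52],
  [3.6,[0.9,-3.2,1.3],0.6],
  [3.6,[1.2,-3.6,1.4],0.69],
])

```text
clock: 23.9
position: [0.5371, -0.0268, 0.1013]
eef_rot: [0.954, 0.301, 0.003, 0.0]
contact_force: [1.6, -0.8, -0.8]
opening: 0.0361
grasp_force: 0.7
```

```bash
python3 -c "
from g2 import *
gp2(range(-145,-240,-5),.0134,-145)"
```

```text
y az -54.93669472442499 j7 -0.41515946182402996 [ 1.58523036 -0.8284818  -0.8344981 ]
[0.0, 0.0, 0.1] 0.0 -145 -139
[0.1, -0.4, 0.2] 0.09 -150 -144
[0.2, -0.9, 0.3] 0.18 -155 -149
[0.3, -1.3, 0.4] 0.26 -160 -154
[0.5, -1.8, 0.5] 0.35 -165 -159
[0.7, -2.2, 0.6] 0.44 -170 -163
[0.9, -2.6, 0.6] 0.52 -175 -168
[1.2, -3.0, 0.7] 0.61 -180 -172
[1.4, -3.3, 0.7] 0.7 -185 -177
[1.8, -3.6, 0.7] 0.79 -190 178
[2.1, -4.0, 0.7] 0.87 -195 174
[2.5, -4.2, 0.7] 0.96 -200 169
[2.8, -4.5, 0.7] 1.05 -205 165
[3.2, -4.7, 0.6] 1.14 -210 160
[3.7, -4.9, 0.6] 1.22 -215 156
[4.1, -5.1, 0.5] 1.31 -220 151
[4.6, -5.2, 0.4] 1.4 -225 146
[5.0, -5.3, 0.3] 1.48 -230 141
[5.5, -5.3, 0.2] -1.57 -235 136
```

Emit:
arm_command([
  [3.6,[0.1,-0.4,0.1],0.09],
  [3.6,[0.2,-0.9,0.2],0.18],
  [3.6,[0.3,-1.3,0.3],0.26],
  [3.6,[0.5,-1.8,0.4],0.35],
  [3.6,[0.7,-2.2,0.5],0.44],
  [3.6,[0.9,-2.6,0.6],0.52],
  [3.6,[1.2,-3.0,0.6],0.61],
])

```text
clock: 24.48
position: [0.5314, 0.0003, 0.0959]
eef_rot: [1.0, 0.0, 0.005, 0.003]
contact_force: [5.5, -13.8, -6.2]
opening: 0.0361
grasp_force: 6.6
```

```bash
python3 -c "
from g2 import *
gp2(range(-180,-270,-5),.0125,-180)"
```

```text
y az -90.00041342001644 j7 -0.957892693192029 [  5.48196641 -13.83155171  -6.1800295 ]
[-0.2, -0.4, 0.1] -0.0 -180 -172
[-0.2, -0.8, 0.1] 0.09 -185 -177
[-0.1, -1.3, 0.2] 0.17 -190 178
[0.0, -1.7, 0.2] 0.26 -195 174
[0.1, -2.2, 0.1] 0.35 -200 169
[0.3, -2.6, 0.1] 0.44 -205 165
[0.5, -3.0, 0.1] 0.52 -210 160
[0.8, -3.4, 0.0] 0.61 -215 156
[1.0, -3.8, -0.0] 0.7 -220 151
[1.3, -4.2, -0.1] 0.79 -225 146
[1.7, -4.5, -0.2] 0.87 -230 141
[2.0, -4.8, -0.3] 0.96 -235 136
[2.4, -5.1, -0.4] 1.05 -240 131
[2.8, -5.3, -0.6] 1.13 -245 126
[3.3, -5.5, -0.7] 1.22 -250 121
[3.7, -5.7, -0.9] 1.31 -255 115
[4.2, -5.8, -1.0] 1.4 -260 110
[4.7, -5.9, -1.2] 1.48 -265 105
```

Emit:
arm_command([
  [3.6,[0,0.6,0],0],
  [5,[0,1.0,0],0],
  [5,[0,1.0,0],0],
  [5,[0,0.8,-3],0],
  [5,[0,0.8,-7],0],
  [5,[0,0.8,-11],0],
  [5,[2,0.8,-14],0],
  [5,[5,0.8,-14],0],
  [5,[5,0.8,-14],0],
  [5,[5,0.8,-14],0],
])

```text
clock: 25.32
position: [0.5786, -0.0033, 0.234]
eef_rot: [1.0, 0.004, 0.001, -0.0]
contact_force: [-0.0, 0.4, -0.6]
opening: 0.0497
grasp_force: 0.0
```

```bash
python3 -c "
from g2 import *
s=elbow('w19')
from bench import *
gp2([-160,-165,-170],.0125,-165)"
```

```text
25.32 [ 0.5786 -0.0033  0.234 ] F [-0.   0.4 -0.6] open 0.0497 npts 1697
  axis tilt from stub x,y deg [5.2 1.2] top c [ 5.9  1.3 96.1] ext [30.5 30.3  3.7] mouth [-1.4 -0.4 16.5] n 1221
  outlet angle -162.8 n 355
y az -89.64708140492733 j7 -1.0948449935205442 [-0.64133764 -0.17932836 -0.03767867]
[-4.5, 1.0, 13.7] -0.34 -160 -154
[-4.6, 0.6, 13.7] -0.26 -165 -159
[-4.7, 0.1, 13.8] -0.17 -170 -163
```

Emit:
arm_command([
  [5,[-3,0.8,0],-0.12],
  [5,[-4.6,0.9,2],-0.24],
  [5,[-4.6,0.9,6],-0.3],
  [5,[-4.6,0.9,10],-0.3],
  [5,[-4.6,0.9,13],-0.3],
  [5,[-4.6,0.9,13.6],-0.3],
  [4,[-4.6,0.7,13.6],-0.28],
  [3.5,[-4.6,0.5,13.6],-0.24],
  [3.5,[-4.6,0.5,13.6],-0.24],
  [3.5,[-4.7,0.3,13.6],-0.2],
  [3.5,[-4.7,0.1,13.6],-0.17],
  [3.5,[-4.7,-0.2,13.6],-0.12],
])

```text
clock: 26.37
position: [0.5316, -0.0021, 0.0993]
eef_rot: [0.998, 0.062, 0.002, -0.0]
contact_force: [-0.4, -0.7, -0.3]
opening: 0.0347
grasp_force: 0.3
```

Emit:
arm_command([
  [3.5,[0,-0.15,0],0.03],
  [3.5,[0,-0.3,0],0.06],
  [3.5,[0,-0.3,0],0.06],
])

```text
clock: 26.62
position: [0.5313, 0.0013, 0.099]
eef_rot: [0.999, 0.033, 0.001, -0.0]
contact_force: [0.4, -0.7, 1.3]
opening: 0.0349
grasp_force: 0.2
```

```bash
python3 -c "
from g2 import *
gp2(range(-170,-270,-5),.013,-170)"
```

```text
y az -86.20636034424163 j7 -0.9025503420841833 [ 0.38880052 -0.72954409  1.25300442]
[-0.2, 0.6, 0.3] -0.11 -170 -163
[-0.2, 0.2, 0.4] -0.02 -175 -168
[-0.2, -0.3, 0.4] 0.07 -180 -172
[-0.1, -0.7, 0.4] 0.15 -185 -177
[-0.0, -1.2, 0.5] 0.24 -190 178
[0.1, -1.6, 0.5] 0.33 -195 174
[0.3, -2.1, 0.4] 0.42 -200 169
[0.5, -2.5, 0.4] 0.5 -205 165
[0.7, -2.9, 0.4] 0.59 -210 160
[1.0, -3.3, 0.3] 0.68 -215 156
[1.3, -3.6, 0.3] 0.76 -220 151
[1.6, -4.0, 0.2] 0.85 -225 146
[2.0, -4.3, 0.1] 0.94 -230 141
[2.3, -4.6, -0.0] 1.03 -235 136
[2.7, -4.8, -0.1] 1.11 -240 131
[3.2, -5.0, -0.3] 1.2 -245 126
[3.6, -5.2, -0.4] 1.29 -250 121
[4.1, -5.3, -0.6] 1.38 -255 115
[4.6, -5.4, -0.7] 1.46 -260 110
[5.1, -5.5, -0.9] 1.55 -265 105
```

Emit:
arm_command([
  [3.5,[-0.2,-0.3,0],0.07],
  [3.5,[-0.1,-0.7,0],0.15],
  [3.5,[0,-1.2,0.1],0.24],
  [3.5,[0.1,-1.6,0.1],0.33],
  [3.5,[0.3,-2.1,0.1],0.42],
])

```text
clock: 27.03
position: [0.5324, 0.0221, 0.0977]
eef_rot: [0.984, -0.178, 0.001, -0.0]
contact_force: [0.2, -0.9, -0.1]
opening: 0.035
grasp_force: 0.2
```

Emit:
arm_command([
  [3.5,[0,-0.25,0],0.05],
  [3.5,[0,-0.5,0],0.09],
])

```text
clock: 27.2
position: [0.5342, 0.0271, 0.0975]
eef_rot: [0.975, -0.221, 0.001, -0.0]
contact_force: [-0.4, -0.2, 0.0]
opening: 0.0349
grasp_force: 0.2
```

```bash
python3 -c "
from g2 import *
gp2(range(-200,-270,-5),.0125,-200)"
```

```text
y az -115.48852041169455 j7 -1.3691525207021178 [-0.41881077 -0.18475129  0.04862211]
[0.1, 0.5, 0.3] -0.1 -200 169
[0.1, 0.1, 0.2] -0.01 -205 165
[0.1, -0.4, 0.2] 0.08 -210 160
[0.1, -0.9, 0.1] 0.17 -215 156
[0.2, -1.3, 0.1] 0.25 -220 151
[0.3, -1.8, -0.0] 0.34 -225 146
[0.4, -2.2, -0.1] 0.43 -230 141
[0.6, -2.7, -0.2] 0.52 -235 136
[0.9, -3.1, -0.3] 0.6 -240 131
[1.1, -3.5, -0.5] 0.69 -245 126
[1.5, -3.9, -0.6] 0.78 -250 121
[1.8, -4.2, -0.8] 0.86 -255 115
[2.2, -4.5, -0.9] 0.95 -260 110
[2.6, -4.8, -1.1] 1.04 -265 105
```

Emit:
arm_command([
  [3.5,[0.1,-0.4,0],0.08],
  [3.5,[0.1,-0.9,0],0.17],
  [3.5,[0.2,-1.3,-0.1],0.25],
  [3.5,[0.3,-1.8,-0.2],0.34],
  [3.5,[0.4,-2.2,-0.3],0.43],
  [3.5,[0.6,-2.7,-0.4],0.52],
  [3.5,[0.9,-3.1,-0.5],0.6],
  [3.5,[1.1,-3.5,-0.6],0.69],
])

```text
clock: 27.87
position: [0.5574, 0.0526, 0.103]
eef_rot: [0.843, -0.538, -0.001, 0.001]
contact_force: [-4.9, -4.0, -0.5]
opening: 0.0349
grasp_force: 3.1
```

```bash
python3 -c "
from g2 import *
gp2(range(-245,-275,-5),.0118,-245)"
```

```text
y az -155.15719905367914 j7 -2.0258611957485155 [-4.85619236 -4.03010609 -0.51629937]
[-0.0, -0.2, 0.0] -0.0 -245 126
[-0.0, -0.7, -0.1] 0.08 -250 121
[0.0, -1.2, -0.3] 0.17 -255 115
[0.1, -1.7, -0.4] 0.26 -260 110
[0.3, -2.1, -0.6] 0.35 -265 105
[0.5, -2.6, -0.8] 0.43 -270 99
```

Emit:
arm_command([
  [3.5,[0,-0.3,0],0.04],
  [3.5,[0,-0.7,-0.1],0.08],
  [3.5,[0,-1.0,-0.2],0.13],
  [3.5,[0,-1.2,-0.3],0.17],
  [3.5,[0.1,-1.5,-0.35],0.22],
  [3.5,[0.1,-1.7,-0.4],0.26],
  [3.5,[0.2,-2.0,-0.5],0.32],
  [3.5,[0.2,-2.0,-0.5],0.32],
])

```text
clock: 28.53
position: [0.5736, 0.0591, 0.1069]
eef_rot: [0.746, -0.666, -0.003, 0.003]
contact_force: [-9.6, -2.4, -0.4]
opening: 0.0353
grasp_force: 4.6
```

Emit:
arm_command([
  [5,[0,0,0],0],
  [5,[0,0,0],0],
  [5,[0,0,-4],0],
  [5,[0,0,-8],0],
  [5,[2,0,-12],0],
  [5,[5,0,-13],0],
  [5,[5,0,-13],0],
  [5,[5,0,-13],0],
])

```text
clock: 29.2
position: [0.5842, 0.0089, 0.2395]
eef_rot: [0.746, -0.666, 0.001, -0.002]
contact_force: [-0.2, 0.3, 0.3]
opening: 0.0499
grasp_force: 0.0
```

```bash
python3 -c "
from g2 import *
s=elbow('w20'); print(s['eef_rot'],s['qpos'][6])
p,d,K,R,t=load('w20.npz'); q=(cloud(d,K,R,t)-B)@S.T; r=np.hypot(q[...,0],q[...,1])
m=(d>0)&(r>.045)&(r<.068)&(q[...,2]>.045)&(q[...,2]<.075); z=q[m]*1e3; print('end',len(z),np.degrees(np.arctan2(z[:,1].mean(),z[:,0].mean())),z.mean(0).round(1))
elbow('t20','top')
crop(p,120,0,400,400,1.45,'pics/w20c.png')
"
```

```text
29.2 [0.5842 0.0089 0.2395] F [-0.2  0.3  0.3] open 0.0499 npts 1649
  axis tilt from stub x,y deg [-1.9  2. ] top c [-1.9  1.3 94.6] ext [30.9 30.4  2.6] mouth [ 0.8 -1.6 14.7] n 1163
  outlet angle 108.0 n 769
[ 0.74627798 -0.66563071  0.0011415  -0.00190277] -2.3606164447013107
end 473 112.64396970431369 [-20.5  49.1  57.9]
29.25 [0.5838 0.0106 0.2381] F [-0.   0.2 -0.9] open 0.0501 npts 3Traceback (most recent call last):
  File "<string>", line 6, in <module>
    elbow('t20','top')
    ~~~~~^^^^^^^^^^^^^
  File "h.py", line 44, in elbow
    c=np.linalg.lstsq(A[m],z[m,2],rcond=None)[0]; a=np.r_[-c[:2],1];a/=np.linalg.norm(a)
      ~~~~~~~~~~~~~~~^^^^^^^^^^^^^^^^^^^^^^^^
    _assert_2d(a, b)
    ~~~~~~~~~~^^^^^^
    raise LinAlgError('%d-dimensional array given. Array must be '
            'two-dimensional' % a.ndim)
numpy.linalg.LinAlgError: 3-dimensional array given. Array must be two-dimensional
```

```bash
python3 -c "
from h import *
p,d,K,R,t=load('w20.npz')
def pj(q): 
    X=B+np.array(q)@S; c=R@X+t; u=K@c/c[2]; return u[:2].round(1)
for nm,q in (('base',(0,0,.0)),('ptr104',(.072*np.cos(np.radians(104)),.072*np.sin(np.radians(104)),.004)),('hextop',(-.0019,.0013,.0946)),('out108',(.062*np.cos(np.radians(108)),.062*np.sin(np.radians(108)),.0515)),('out112',(.062*np.cos(np.radians(112)),.062*np.sin(np.radians(112)),.0515))): print(nm,pj(q))
crop(p,240,90,160,130,4.5,'pics/w20c.png')"
```

```text
base [301.7 168.4]
ptr104 [302.  232.5]
hextop [349.  209.6]
out108 [324.6 246.6]
out112 [328.7 245.3]
```

View pics/w20c.png

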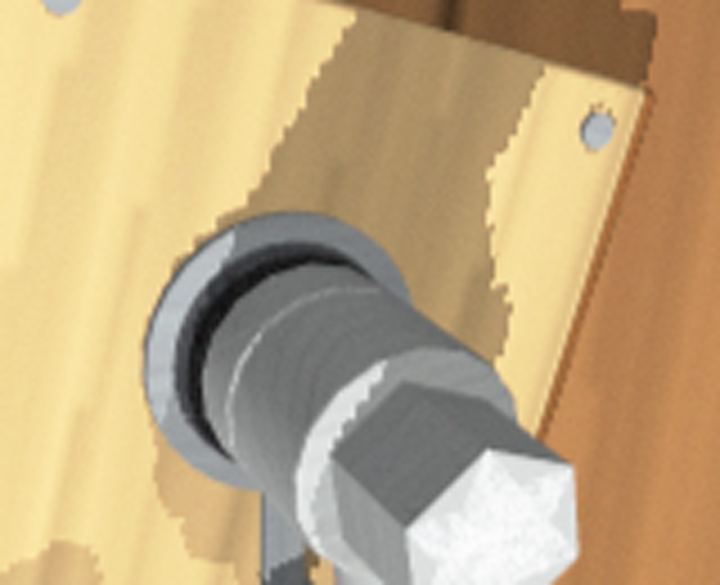

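The last picture shows the elbow seated down over the black collar, upright, with the pointer's shank coming out below it; the outlet lies outside the crop. I'll get the outlet angle from the hexagon's corners and the outlet's depth points.

```bash
cat > ang.py <<'E'
from h import *
def ang(fn):
    p,d,K,R,t=load(fn+'.npz'); q=(cloud(d,K,R,t)-B)@S.T; v=(d>0)&(np.hypot(q[...,0]+.0,q[...,1])<.026)&(q[...,2]>.09)&(q[...,2]<.1); z=q[v]
    hull=cv2.convexHull((z[:,:2]*1e3).astype(np.float32))[:,0]; c=(hull.max(0)+hull.min(0))/2
    best=[]
    for a in np.arange(0,60,.5):   # flats at a+60k: sum of support widths is least when normals match flats
        w=0
        for k in range(3):
            u=np.array([np.cos(np.radians(a+60*k)),np.sin(np.radians(a+60*k))]); pr=z[:,:2]@u*1e3; w+=np.percentile(pr,99.5)-np.percentile(pr,.5)
        best.append((w/3,a))
    w,a=min(best); print('flat width',w,'outlet angle (corners)',(a+30)%60+60)
    r=np.hypot(q[...,0],q[...,1])
    for lo,hi in((.030,.040),(.040,.05),(.05,.06),(.055,.064)):
        m=(d>0)&(r>lo)&(r<hi)&(q[...,2]>.035)&(q[...,2]<.075); z=q[m]
        if len(z): al=np.degrees(np.arctan2(z[:,1],z[:,0])); top=z[z[:,2]>np.percentile(z[:,2],85)]; print(lo,len(z),'az range',np.percentile(al,[1,99]).round(1),'ridge',np.degrees(np.arctan2(top[:,1].mean(),top[:,0].mean())).round(1),top[:,2].mean().round(4))
E
python3 -c "
from ang import *
ang('w20'); ang('w10'); ang('t20')"
```

```text
flat width 31.938348146538605 outlet angle (corners) 116.0
0.03 155 az range [ 93.1 121.1] ridge 113.2 0.0615
0.04 225 az range [ 99.  127.9] ridge 116.4 0.0614
0.05 334 az range [100.9 131.6] ridge 116.1 0.0629
0.055 236 az range [100.8 131.8] ridge 116.5 0.0631
flat width 32.115309394917055 outlet angle (corners) 65.0
0.03 362 az range [108.3 152.3] ridge 129.8 0.07
0.04 353 az range [112.3 146.1] ridge 128.8 0.0698
0.05 422 az range [113.2 143.1] ridge 127.8 0.072
0.055 291 az range [113.  143.1] ridge 128.0 0.072
flat width 3.8520308532833565 outlet angle (corners) 103.0
```

```bash
python3 -c "
from g2 import *
gp2([-254,-258,-262,-266,-270,-274,-278],.0125,-260)"
```

```text
y az -173.26251521644164 j7 -2.3607918737874236 [0.06212137 0.79003203 0.00716869]
[-4.7, 1.1, 13.1] -0.16 -254 117
[-4.8, 0.7, 13.0] -0.09 -258 112
[-4.8, 0.3, 12.8] -0.02 -262 108
[-4.8, -0.1, 12.7] 0.05 -266 104
[-4.7, -0.4, 12.6] 0.12 -270 99
[-4.7, -0.8, 12.4] 0.19 -274 95
[-4.6, -1.2, 12.3] 0.26 -278 90
```

Emit:
arm_command([
  [5,[-3,1.0,0],-0.12],
  [5,[-4.7,1.1,2],-0.16],
  [5,[-4.7,1.1,6],-0.16],
  [5,[-4.7,1.1,10],-0.16],
  [5,[-4.7,1.1,13.1],-0.16],
  [5,[-4.7,1.1,13.1],-0.16],
  [3.5,[-4.8,0.9,13.1],-0.12],
  [3.5,[-4.8,0.7,13.1],-0.09],
  [3.5,[-4.8,0.5,13.0],-0.05],
  [3.5,[-4.8,0.3,13.0],-0.02],
  [3.5,[-4.8,0.1,12.9],0.02],
  [3.5,[-4.8,-0.1,12.9],0.05],
  [3.5,[-4.7,-0.3,12.8],0.09],
  [3.5,[-4.7,-0.4,12.7],0.12],
  [3.5,[-4.7,-0.6,12.7],0.15],
  [3.5,[-4.7,-0.6,12.7],0.15],
])

```text
clock: 30.63
position: [0.5806, 0.0593, 0.1103]
eef_rot: [-0.695, 0.719, 0.003, -0.002]
contact_force: [-8.8, 1.6, 1.6]
opening: 0.0351
grasp_force: 4.3
```

Emit:
arm_command([
  [5,[0,0.2,0],0],
  [5,[0,0.2,0],0],
  [5,[0,0.2,-4],0],
  [5,[0,0.2,-8],0],
  [5,[2,0,-12],0],
  [5,[3,0,-15],0],
  [5,[3,0,-16],0],
  [5,[3,0,-16],0],
])

```text
clock: 31.3
position: [0.5845, 0.0269, 0.2743]
eef_rot: [-0.695, 0.719, -0.002, 0.003]
contact_force: [-0.5, 0.4, -0.6]
opening: 0.05
grasp_force: 0.0
```

```bash
python3 -c "
from ang import *
elbow('w21'); ang('w21')"
```

```text
31.3 [0.5845 0.0269 0.2743] F [-0.5  0.4 -0.6] open 0.05 npts 1359
  axis tilt from stub x,y deg [-1.9  3.1] top c [-2.2  1.9 94.6] ext [30.8 30.3  3.1] mouth [ 0.4 -2.5 14.7] n 1007
  outlet angle 99.3 n 803
flat width 31.9918772400088 outlet angle (corners) 106.5
0.03 225 az range [ 84.9 122.4] ridge 106.7 0.0617
0.04 226 az range [ 90.4 121.2] ridge 107.6 0.0612
0.05 292 az range [ 92.4 122.7] ridge 106.5 0.0624
0.055 211 az range [ 92.4 123. ] ridge 107.4 0.0625
```

```bash
python3 -c "
from h import *
for f in ('w3','w21','w20'):
    p,d,K,R,t=load(f+'.npz'); q=(cloud(d,K,R,t)-B)@S.T; r=np.hypot(q[...,0],q[...,1]); al=np.degrees(np.arctan2(q[...,1],q[...,0]))
    pp=p.astype(int); grey=(pp.max(-1)-pp.min(-1)<28)
    m=(d>0)&grey&(r>.040)&(r<.076)&(abs(q[...,2]-.003)<.006)&(al>80)&(al<130)
    for lo,hi in((.04,.05),(.05,.06),(.06,.068),(.068,.076)):
        k=m&(r>lo)&(r<hi); print(f,lo,k.sum(),np.percentile(al[k],[5,50,95]).round(1) if k.sum() else '',r[k].max() if k.sum() else '')
"
```

```text
w3 0.04 100 [ 99.  104.5 110.7] 0.049910514783959345
w3 0.05 104 [ 98.9 104.  109.9] 0.05970926556537354
w3 0.06 34 [ 99.9 103.  106.7] 0.06769361511909548
w3 0.068 6 [103.8 104.5 105.2] 0.06963908443452714
w21 0.04 73 [ 99.  104.8 111.3] 0.049848704151878816
w21 0.05 83 [ 98.9 104.  110. ] 0.059717272639972195
w21 0.06 23 [100.1 103.3 106.2] 0.06773153621250119
w21 0.068 3 [103.8 104.4 104.5] 0.06992668371186768
w20 0.04 76 [ 98.6 103.8 109.8] 0.04979771711928357
w20 0.05 107 [ 98.7 104.2 111. ] 0.05978836109060396
w20 0.06 22 [100.4 103.7 107.6] 0.0678234977301136
w20 0.068 4 [104.  106.2 109. ] 0.07244666486989705
```

```bash
python3 -c "
from bench import *
s=read_state(); print(s['clock'],s['contact_force'],s['joint_velocities'].round(3)); print(sign_off())"
```

```text
31.35 [-0.03117233  0.71614337 -0.07352942] [-0.005  0.041 -0.053  0.036 -0.01  -0.004  0.005]
the job is handed in; nothing more can be done
None
```

The elbow is screwed down onto the sealing collar and its outlet is about 3° (about 3 mm) off the pointer line; the pointer has not turned, the arm is clear, and I handed the job in at 31 s without seeing a verdict.

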